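# Hang the bakelite gauge casing on the carousel rack

## Task

Turn the hook rack on the repair desk until its empty hook points to the front, the side with the card holder. Then hang the black gauge casing on that hook by its wire bow, pressing the bow down past the sprung keeper until it is fully home, and let go. Do it gently - the hooks and the bakelite must not be strained - and leave the other gauges hanging quietly and everything else on the desk where it is.

Things in the scene. Friction and masses are not known exactly. Their poses are not given: they have to be found in the camera images.
- rack: Fixed base of the hook rack: grey plate 150 x 150 x 14 mm, card holder on its front edge, steel column (25 mm thick, upper part 18 mm, top at 222 mm). Origin: column axis at desk height; -x points to the front. A hub (52 mm wide, 22 high, its cap 27 mm above the arm axis) with 4 arms turns on it. Telescopic, clamped by hand: arm axis at 190 mm, but up to 16 mm more or less, which no pose shows: feel for it.
- carousel (a joint): Turn of hub and arms, rad, anticlockwise from above, no stops; drag about 0.22 N m, stays where left. At 0 (or 6.283) the EMPTY hook points to the rack's front (-x); gauges hang to -y, +x, +y. Arms: level 8 mm bars, four at right angles, a spring box (18 mm wide) on each at 64 to 80 mm. Can be pushed round by closed fingers put down between two arms, 55 mm from the axis.
- hook_seat (a point): Point fixed to the base: where the bow wire's axis must come to rest when the empty hook is at the front, IF the arms are at their nominal 190 mm: 101.5 mm before the column, 196.5 mm high (true height up to 16 mm off). The hook: at 108 mm from the column the arm bends up to an 8 mm thick tip, top 26 mm above the arm axis, its last 5 mm leaning 3 mm outward.
- keeper (a joint): Sprung roller of the empty hook (10 mm, white, across the mouth on the column side; axis 96.5 mm from the column, 13 mm above the arm axis). Value: m pushed back to the column, 0 = closed, 0.005 at most. It leaves 2.5 mm to the tip, so the 5 mm wire meets it 12 mm above the seat and must be pressed past with about 6 to 10 N; the roller then springs out over it. Under the wire is hard metal.
- casing: Loose black bakelite cup, 200 g, 90 mm across, 32 deep (axis x, open to -x), upright on a foot 60 mm wide. Origin: under the foot. Cup top 92 mm up, 85 at y=22, 75 at y=35. 5 mm steel wire bow over it in the y-z plane: legs at y = +-22 mm, 49 mm over all, straight to 127 mm up; opening 42 mm high. Held by the legs from above along y, it lets the hook pass between the fingers. Hangs open side out.
- bow_top (a point): Middle of the axis of the bow's level top wire (straight for 26 mm along y), 137 mm above the casing's foot; axes as the casing.
- hung_a (a joint): One of three finished gauges (same size and bow as the casing, with a white dial) hanging on a hook of the rack; value: its swing about its bow wire in rad, 0 when it hangs straight down.
- hung_b (a joint): One of three finished gauges (same size and bow as the casing, with a white dial) hanging on a hook of the rack; value: its swing about its bow wire in rad, 0 when it hangs straight down.
- hung_c (a joint): One of three finished gauges (same size and bow as the casing, with a white dial) hanging on a hook of the rack; value: its swing about its bow wire in rad, 0 when it hangs straight down.
- kidney_dish: Loose white enamel kidney dish with a blue rim, about 200 x 95 mm, 36 mm high. Origin: under its middle. Leave it alone.
- chest_piece: Loose stainless stethoscope chest piece, 47 mm in diameter, 28 mm high, with a stem 40 mm long from its axis to its +y. Origin: middle of its underside. Leave it alone.
- connector_a: Loose red plastic tubing connector, 40 mm long (x), 14 mm square collar. Origin: under its middle. Leave it alone.
- connector_b: As connector_a.
- connector_c: As connector_a.
- screwdriver: Loose screwdriver, 170 mm long, lying along its x. Leave it alone.
Things that resemble listed ones, but are neither listed nor needed, are in the scene too. What is meant by the casing is not brown or green, and is the smaller of those in its own colour.

How it is judged:
By the outcome, as a careful person would: the job done as asked, in the order asked, and still so for the second after the job is handed in, with the robot touching nothing.
It also fails if it takes over 72 s, if anything falls off the work surface, if the arm or the gripper's body presses on something with over 40 N, if the wrist force passes 120 N, or if a joint passes its speed limit or range.

## Robot

A 7-joint arm with a two-finger parallel gripper is mounted at the origin on the work surface. World frame = base frame: x ahead of the robot, y to its left, z up, the work surface at z = 0. Lengths are in mm, angles in degrees, forces in N, time in s.
With the tool pointing down it reaches from about 400 to 850 mm from the base axis. Payload 4.5 kg.
Tool frame: the origin (TCP) lies between the finger pads; the fingertips stand 22 mm ahead of it and the grasp point (between the pads) lies 3 mm ahead of it; x points along the fingers, y is the direction in which the jaws open and shut, and the axes are right-handed (so a half turn about x gives the same grasp; the last joint's range is limited). The gripper opens to 88 mm and grips with 3 to 60 N. Pads are 18 mm wide; open, the fingers measure 123 mm over their backs; the gripper's body (75 mm by 187 mm) begins 45 mm behind the grasp point.
Start: joints at [78.885, 39.483, -11.15, 89.685, 9.013, 51.709, -12.324], TCP at [141.174, -608.869, 260.743] pointing down, gripper open.
Joint ranges: [-172.22, 172.22], [-26.19, 119.32], [-84.43, 86.54], [7.71, 146.69], [-57.33, 237.33], [2.42, 119.75], [-152.13, 152.13]. Speed limits (degrees/s): [147.25, 147.25, 180, 180, 180, 180, 180].

## Interface

Orientations are given as a 3x3 rotation matrix whose columns are the frame's x, y, z axes.
In Python, from bench import bot gives the robot as it stands.
- The arm moves only by the shell command python3 -m inch 'ROWS' [FORCE]. ROWS is text: rows parted by semicolons, each of 7 numbers parted by spaces: the shift along the world's x, y, z in mm, then the turn, a rotation vector about the world's x, y, z in degrees, then the closure, from 0 (fully open) to 1 (shut). In form: x y z rx ry rz grip; .... A call has 1 to 5 rows; each row shifts and turns the commanded pose from where the row before left it; what a row does not reach is not made up. A row lasts 1/10 s, in which the tool goes at most 50 mm and 8.59 degrees, less where a joint would pass 70% of its speed; a pose out of reach is approached as far as the arm can. A call is refused whole if a number of a shift passes 50 or a number of a turn 8.59, either way. A call with a gripper value outside its range is refused whole. The fingers move at their own pace and stop on an object; FORCE is the grip in N (left out, the last holds). Time passes only in rows, so rows that do not move let the fingers close. It gives the time, the measured TCP pose, the force and the opening at its end, in the units of the state.
- bot.sense(): the state, without advancing time (a new reading comes with each control period).
- bot.snapshot(name): name is "scene" or "side" or "wrist"; returns (picture, depth): 420x560x3 uint8, blue, green, red; 420x560 float32, mm along the optical axis (not along the pixel's ray), 0 where there is no reading.
- bot.camera_model(name): a dict with "K" (3x3 intrinsics, pixels), "rvec" (rotation vector, rad) and "tvec" (3), from world to camera coordinates, as OpenCV has them; the wrist camera has in their place "mount" (4x4, takes a point from camera to tool coordinates, whose origin is the TCP and whose axes are the tool frame's). Camera axes: x right, y down, z forward; pixel columns grow to the right and rows downward; lengths in mm; the calibration is good to about 2 mm. A picture is of the moment at which its call begins: read the wrist's pose just before it. camera_model takes no time and is no camera call.
- bot.sign_off(): hands the job in, once; it reports no verdict.
The state is a dict: "t": time; "joints": joint angles; "joint_vel": joint speeds; "joint_efforts": joint torques, N m; "eef_pos": TCP position; "ee_rot": TCP orientation; "force": force on the tool from outside, world axes, zero at the start; "wrist_torque": the same for the moment, N m; "grip_width": finger opening in mm.
Only numpy, scipy, OpenCV 4.12 (cv2) and the standard library are available. Lean on these libraries where they do the work, as an engineer would, in place of code of your own. Each camera call takes 0.05 s, during which the arm holds its last target.

## Working session

There is one attempt and no reset: what is moved stays moved. The work goes in short steps, Python scripts to look and compute and a shell command to move; the robot and the scene stay as the last step left them, time stands still between calls to the robot, and variables do not carry over. Pictures are saved under pics/ and viewed, and the job is handed in when it is done.

```bash
ls; mkdir -p pics; python3 - <<'E'
from bench import bot
import cv2
s=bot.sense(); print(s)
for n in("scene","side","wrist"):
    p,d=bot.snapshot(n); cv2.imwrite(f"pics/{n}0.png",p)
    import numpy as np; np.save(f"pics/{n}0.npy",d); print(bot.camera_model(n))
E
```

```text
pics
{'t': 0.0, 'joints': array([ 78.88587798,  39.53316312, -11.14617631,  89.74525216,
         9.0116431 ,  51.70974289, -12.32469176]), 'joint_vel': array([ 0.07089595,  0.11204109, -0.05508559, -0.07307301, -0.01254023,
        0.02385563,  0.00547985]), 'joint_efforts': array([ 3.75603095e-04, -5.27566946e+01, -1.26753263e+00, -1.53427291e+01,
       -5.28158667e-02,  6.41698076e-03,  1.86257716e-04]), 'eef_pos': array([ 140.96759839, -608.27859893,  259.90904488]), 'ee_rot': array([[-5.23511248e-04,  2.25896981e-01, -9.74151056e-01],
       [ 1.77985932e-03, -9.74149436e-01, -2.25897562e-01],
       [-9.99998279e-01, -1.85211175e-03,  1.07913340e-04]]), 'force': array([ 0.16518177, -0.08316334,  0.26417073]), 'wrist_torque': array([0.02371722, 0.0245088 , 0.00487288]), 'grip_width': 88.12338116061682}
{'K': array([[392.89627137,   0.        , 281.99759585],
       [  0.        , 392.89627137, 205.12610598],
       [  0.        ,   0.        ,   1.        ]]), 'rvec': array([ 2.11392557,  1.19441043, -0.48414315]), 'tvec': array([-301.32270746, -232.36161323, 1250.90113116])}
{'K': array([[486.24850306,   0.        , 281.36609385],
       [  0.        , 486.24850306, 210.25145098],
       [  0.        ,   0.        ,   1.        ]]), 'rvec': array([ 0.45533066, -2.81257202,  1.06473077]), 'tvec': array([ 529.81581161,  215.65663982, 1079.14120656])}
{'K': array([[293.37487287,   0.        , 278.15786091],
       [  0.        , 293.37487287, 203.42784016],
       [  0.        ,   0.        ,   1.        ]]), 'mount': array([[-8.30265109e-04, -2.73993506e-01,  9.61731183e-01,
        -1.22953079e+02],
       [ 9.99999652e-01, -3.06566272e-04,  7.75962832e-04,
         9.82381078e-01],
       [ 8.22255668e-05,  9.61731493e-01,  2.73993666e-01,
        -6.98118051e+01],
       [ 0.00000000e+00,  0.00000000e+00,  0.00000000e+00,
         1.00000000e+00]])}
```

View pics/scene0.png

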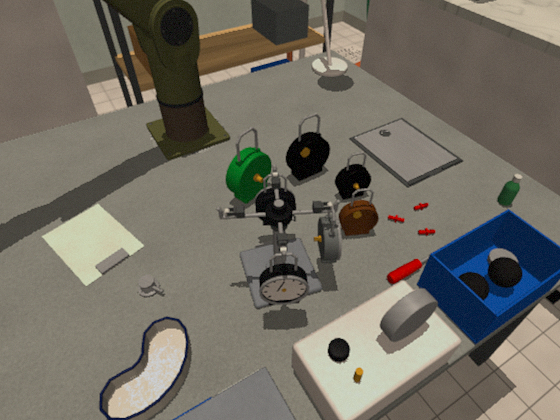

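View pics/side0.png

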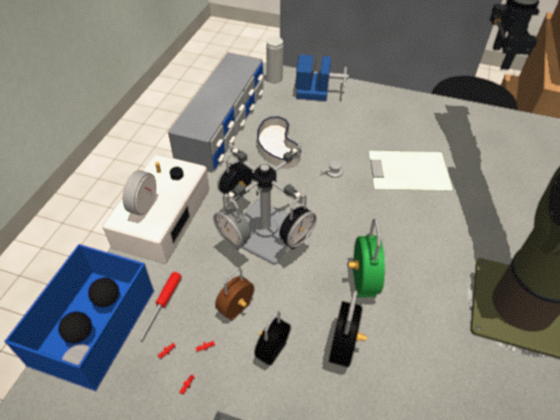

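View pics/wrist0.png

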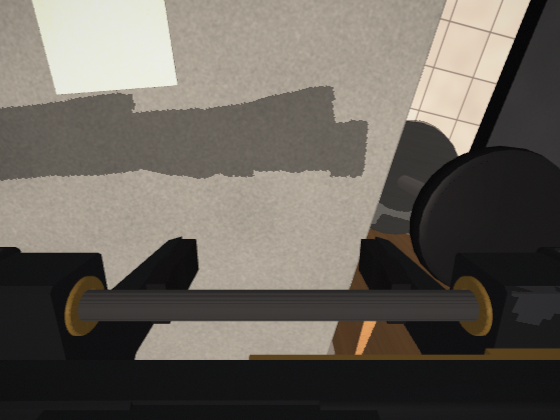

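Candidates for the casing: the small black cup at scene (353,180) / side (272,338); the large black cup at scene (307,155) / side (346,330); green at scene (248,172); brown at scene (358,216); black domes in the blue box at (472,288) and (505,270). By the description I choose the small black cup at scene (353,180). Next I check it in a crop and measure.

```bash
cat > h.py <<'E'
import numpy as np, cv2
from bench import bot
def cam(n):
    m=bot.camera_model(n); K=m["K"]
    if n=="wrist":
        s=bot.sense(); T=np.eye(4); T[:3,:3]=s["ee_rot"]; T[:3,3]=s["eef_pos"]; M=T@m["mount"]
        return K,M[:3,:3],M[:3,3]
    R=cv2.Rodrigues(m["rvec"])[0]; return K,R.T,-R.T@m["tvec"]
def unproj(c,uv,d):
    K,R,t=c; uv=np.atleast_2d(uv).astype(float)
    r=np.c_[(uv[:,0]-K[0,2])/K[0,0],(uv[:,1]-K[1,2])/K[1,1],np.ones(len(uv))]*np.reshape(d,(-1,1))
    return r@R.T+t
def onplane(c,uv,z):
    a=unproj(c,uv,1.0)-c[2]; k=(z-c[2][2])/a[:,2]; return c[2]+a*k[:,None]
def cloud(c,d):
    v,u=np.mgrid[0:420,0:560]; P=unproj(c,np.c_[u.ravel(),v.ravel()],d.ravel()); return P.reshape(420,560,3)
def proj(c,P):
    K,R,t=c; q=(np.atleast_2d(P)-t)@R; q=q@K.T; return q[:,:2]/q[:,2:]
def tri(c1,u1,c2,u2):
    a=unproj(c1,u1,1.)[0]-c1[2]; b=unproj(c2,u2,1.)[0]-c2[2]
    s=np.linalg.lstsq(np.c_[a,-b],c2[2]-c1[2],rcond=None)[0]
    p,q=c1[2]+a*s[0],c2[2]+b*s[1]; return (p+q)/2,np.linalg.norm(p-q)
E
python3 - <<'E'
from h import *
for n,bx in(("scene",(200,110,400,320)),("side",(200,130,400,370))):
    p=cv2.imread(f"pics/{n}0.png"); x0,y0,x1,y1=bx
    cv2.imwrite(f"pics/{n}0c.png",cv2.resize(p[y0:y1,x0:x1],None,fx=2.5,fy=2.5,interpolation=cv2.INTER_CUBIC))
    c=cam(n); print(n,c[2]); d=np.load(f"pics/{n}0.npy"); P=cloud(c,d)
    for uv in ([(353,180),(307,155),(278,272),(255,288),(310,290),(283,150)] if n=="scene" else [(272,338),(346,330),(265,245),(264,170)]):
        print(uv,P[uv[1],uv[0]].round())
E
```

```text
scene [1044.22968955 -276.88978561  736.51702991]
(353, 180) [504. 259.  65.]
(307, 155) [347. 224.  53.]
(278, 272) [698. -77. 153.]
(255, 288) [625. -92.  15.]
(310, 290) [687.   7.  10.]
(283, 150) [232. 216.  -3.]
side [343.10959394 692.27653711 945.93198853]
(272, 338) [484. 285.  87.]
(346, 330) [353. 251. 138.]
(265, 245) [590.  27.  13.]
(264, 170) [604. -15. 220.]
```

```bash
ls pics
```

```text
scene0.npy
scene0.png
scene0c.png
side0.npy
side0.png
side0c.png
wrist0.npy
wrist0.png
```

View pics/scene0c.png

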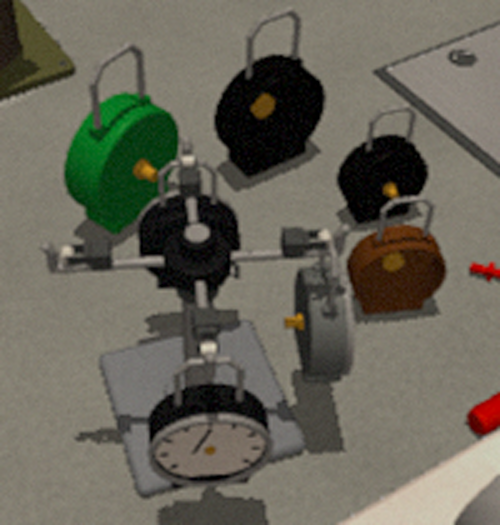

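View pics/side0c.png

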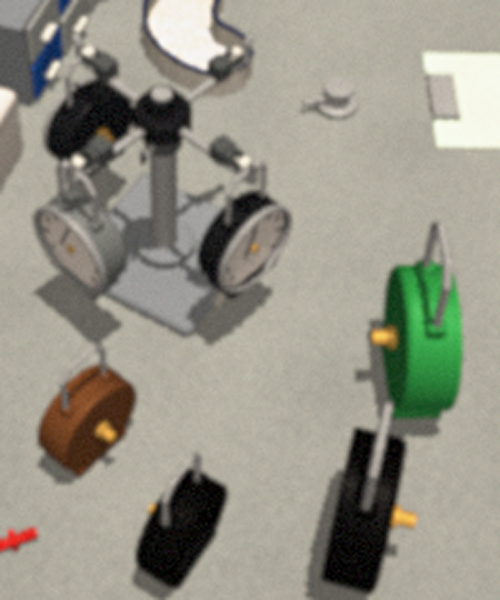

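```bash
python3 - <<'E'
from h import *
for n,bx in(("scene",(205,190,345,310)),("side",(205,140,325,265))):
    p=cv2.imread(f"pics/{n}0.png"); x0,y0,x1,y1=bx
    q=cv2.convertScaleAbs(p[y0:y1,x0:x1],alpha=1.5,beta=20)
    cv2.imwrite(f"pics/{n}0d.png",cv2.resize(q,None,fx=4.5,fy=4.5,interpolation=cv2.INTER_CUBIC))
E
```

```text
(no output)
```

View pics/scene0d.png

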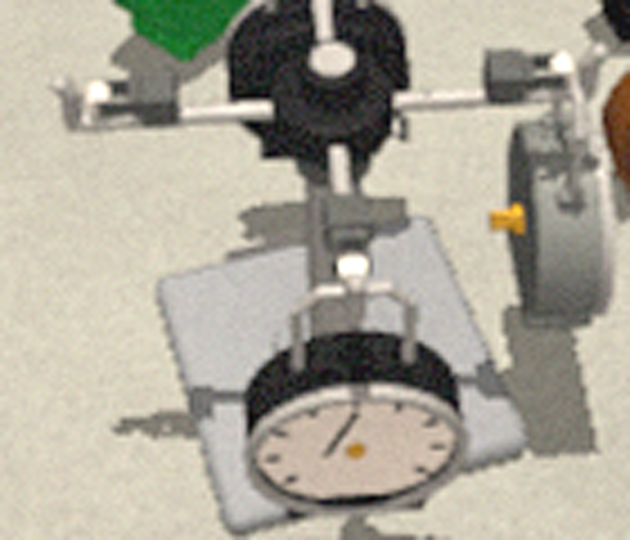

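View pics/side0d.png

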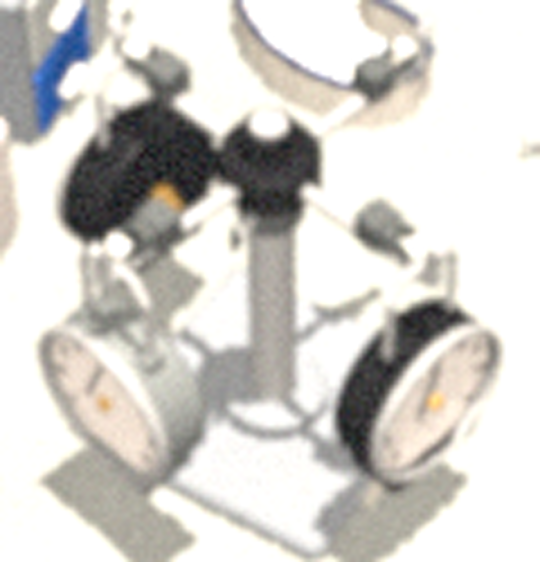

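```bash
python3 - <<'E'
from h import *
cs,cd=cam("scene"),cam("side")
S=lambda x,y:(205+x/4.5,190+y/4.5)
D=lambda x,y:(205+x/4.5,140+y/4.5)
q=onplane(cs,[S(160,285),S(430,218),S(525,445),S(235,530)],14); print(q.round(1))
print("side corner",onplane(cd,[D(320,555)],14).round(1))
c=(q[0]+q[2])/2; print("centre",c,(q[1]+q[3])/2)
for i in range(4):
    e=q[(i+1)%4]-q[i]; print(np.linalg.norm(e),np.degrees(np.arctan2(e[1],e[0])))
print("cap",tri(cs,S(332,58),cd,D(270,122)))
print("empty roller",tri(cs,S(97,93),cd,D(405,47)))
print("emptybox",tri(cs,S(152,92),cd,D(378,75)))
print("robot side roller? far arm box", )
print("rollerB right",tri(cs,S(562,62),cd,D(115,240)))
print("hook near cam",tri(cs,S(352,265),cd,D(135,45)))
p=cv2.imread("pics/side0.png"); q=cv2.convertScaleAbs(p[170:280,270:350],alpha=1.2)
cv2.imwrite("pics/side0e.png",cv2.resize(q,None,fx=7,fy=7,interpolation=cv2.INTER_CUBIC)[:600])
E
```

```text
[[ 527.   -76.3   14. ]
 [ 561.    65.1   14. ]
 [ 699.8   28.6   14. ]
 [ 668.4 -109.9   14. ]]
side corner [[547.8  69.5  14. ]]
centre [613.41301112 -23.89916501  14.        ] [614.73374508 -22.38986369  14.        ]
145.51535018294064 76.46537369045498
143.52942959876046 -14.762819321054486
141.97459373462846 -102.78330724019823
145.35889408119894 166.65319478792858
cap (array([606.26296515, -22.01116905, 220.71436117]), np.float64(3.455461136373984))
empty roller (array([ 563.99576275, -108.40264129,  208.27817853]), np.float64(1.8467765431796956))
emptybox (array([571.82163758, -87.65242522, 204.76805095]), np.float64(2.2786273389469756))
robot side roller? far arm box
rollerB right (array([650.54550411,  64.12952114, 210.76995544]), np.float64(0.8032755304309843))
hook near cam (array([693.51513736, -65.15524986, 208.43914949]), np.float64(3.2596113910513065))
```

View pics/side0e.png

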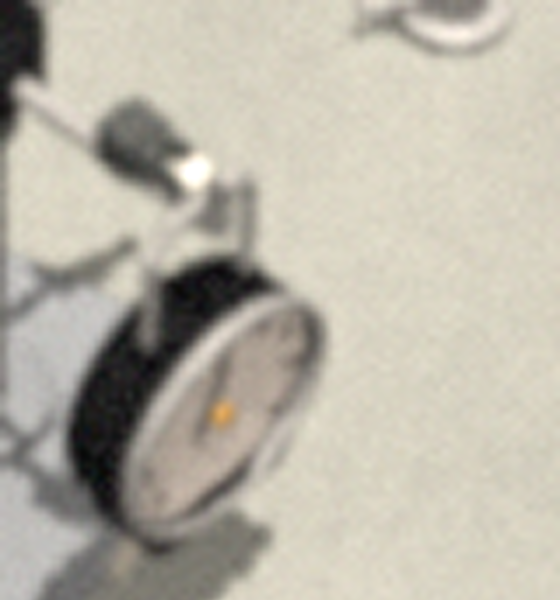

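The chosen casing, at scene (353,180), is black, has a brass knob and is clearly smaller than the other black cup. The pale card-holder sliver at side (309,234) puts the front on the plate's robot-facing edge, about 166° in world. The empty hook is at scene (226,211), pointing about 243°. So the turn is about 77° clockwise. I move above the rack now.

```bash
python3 -m inch '20 24 10 0 0 4 0; 32 36 10 0 0 6.5 0; 36 40 10 0 0 7 0.3; 36 40 10 0 0 7 0.6; 36 40 0 0 0 7 1'; python3 -m inch '36 40 0 0 0 7 1; 36 40 0 0 0 7 1;36 40 0 0 0 7 1;36 40 0 0 0 7 1; 36 40 0 0 0 7 1'
```

```text
t: 0.65
eef_pos: [293.7, -437.6, 300.1]
ee_rot: [[0.001, 0.705, -0.709], [-0.002, -0.709, -0.705], [-1.0, 0.002, 0.0]]
force: [1.7, -0.8, -0.5]
grip_width: 66.2
t: 1.15
eef_pos: [460.5, -251.3, 299.0]
ee_rot: [[-0.0, 0.984, -0.177], [-0.0, -0.177, -0.984], [-1.0, -0.0, 0.0]]
force: [-0.2, -0.7, -0.4]
grip_width: 26.5
```

```bash
python3 -m inch '36 40 0 0 0 7 1; 36 40 0 0 0 7 1;36 40 0 0 0 7 1;30 36 0 0 0 7 1; 0 0 0 0 0 0 1'; python3 - <<'E'
from h import *
s=bot.sense(); c=cam("wrist"); p,d=bot.snapshot("wrist"); np.savez("pics/w1.npz",R=c[1],t=c[2],d=d); cv2.imwrite("pics/w1.png",p)
cv2.imwrite("pics/w1b.png",cv2.resize(p,(800,600),interpolation=cv2.INTER_CUBIC))
print(s["eef_pos"],s["ee_rot"][:,1],s["joints"].round(),s["force"])
E
```

```text
t: 1.65
eef_pos: [593.3, -97.1, 299.1]
ee_rot: [[0.004, 0.95, 0.313], [0.007, 0.313, -0.95], [-1.0, 0.005, -0.005]]
force: [-1.0, 0.4, -0.6]
grip_width: 0.5
[593.29522462 -97.10028599 299.12238372] [0.94972944 0.31302379 0.00548638] [ 26.  39. -37.  91.  25.  59.  -0.] [-0.994181    0.40223546 -0.63151154]
```

View pics/w1b.png

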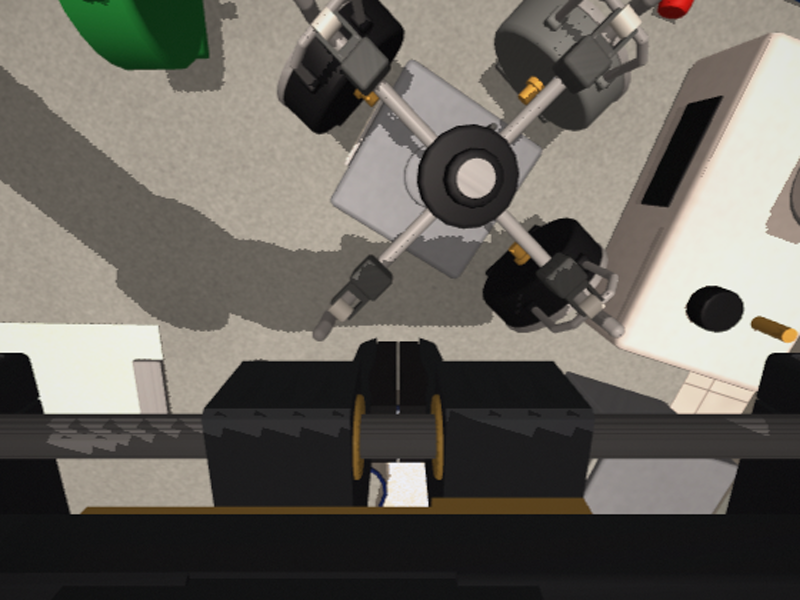

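```bash
python3 - <<'E'
from h import *
z=np.load("pics/w1.npz"); c=(cam("wrist")[0],z["R"],z["t"]); d=z["d"]; P=cloud(c,d)
k=1/1.42857
def at(x,y,r=1):
    u,v=int(x*k),int(y*k); return np.median(P[v-r:v+r+1,u-r:u+r+1].reshape(-1,3),0).round(1)
for n,xy in dict(cap=(476,178),hubring=(430,178),hubring2=(500,210),arm_e=(410,240),arm_front=(405,105),arm_r=(525,120),arm_b=(520,235),tip_e=(322,330),roller_e=(345,303),box_e=(372,272),box_l=(365,60),box_r=(588,62),box_b=(562,275),boxc1=(640,335),boxe2=(680,230),boxe3=(760,60),plateL=(340,200),plateB=(455,270)).items(): print(n,at(*xy))
sc=lambda pts:[(x*k,y*k) for x,y in pts]
q=onplane(c,sc([(331,201),(409,61),(541,151),(457,278)]),14); print(q.round(1)); print((q[0]+q[2])/2,(q[1]+q[3])/2)
for i in range(4):
    e=q[(i+1)%4]-q[i]; print(np.linalg.norm(e[:2]),np.degrees(np.arctan2(e[1],e[0])))
E
```

```text
cap [606.5 -22.2 221.4]
hubring [587.9 -28.4 202.9]
hubring2 [627.6 -32.6 202.8]
arm_e [589.1 -62.9 195.2]
arm_front [564.5   0.9 195.2]
arm_r [624.5  13.  195.8]
arm_b [644.9 -41.3 196.1]
tip_e [ 558.7 -118.8  217.4]
roller_e [ 565.5 -104.4  207. ]
box_e [574.1 -82.1 212.7]
box_l [542.   10.1 212.4]
box_r [638.2  41.5 212. ]
box_b [667.7 -53.  212.2]
boxc1 [810.3 -92.4  88.5]
boxe2 [800.1  -2.3  87.4]
boxe3 [797.3 125.8  86.1]
plateL [527.9 -71.8  14. ]
plateB [ 655.6 -102.1   12.8]
[[ 520.1  -75.3   14. ]
 [ 552.3   62.    14. ]
 [ 692.5   29.2   14. ]
 [ 660.8 -108.7   14. ]]
[606.3084834 -23.0415293  14.       ] [606.5418632  -23.35209369  14.        ]
141.07149447726417 76.8181790284579
144.02679966062047 -13.155914952669223
141.5710715386127 -102.94056848108323
144.62353825026213 166.64655670642784
```

```bash
python3 -m inch '15 13 0 0 0 0 1; 14 12 -9 0 0 0 1; 0 0 -30 0 0 0 1; 0 0 -30 0 0 0 1; 0 0 -22 0 0 0 1';python3 -m inch '0 0 -8 0 0 0 1; 0 0 0 0 0 0 1'; python3 - <<'E'
import numpy as np
th=288-np.arange(0,100,4.); p=52*np.c_[np.cos(np.radians(th)),np.sin(np.radians(th))]
for t,a,b in zip(th,p,np.diff(p,axis=0)): print(t,(a+[606.4,-22.7]).round(1),b.round(1))
E
```

```text
t: 2.2
eef_pos: [617.2, -82.7, 205.9]
ee_rot: [[-0.003, 0.954, 0.299], [-0.002, 0.299, -0.954], [-1.0, -0.004, 0.001]]
force: [0.3, -0.1, -0.4]
grip_width: 0.8
t: 2.4
eef_pos: [617.8, -81.8, 199.0]
ee_rot: [[-0.003, 0.954, 0.3], [-0.001, 0.3, -0.954], [-1.0, -0.003, 0.0]]
force: [-0.2, -1.2, 1.3]
grip_width: 0.6
288.0 [622.5 -72.2] [-3.5 -1. ]
284.0 [619.  -73.2] [-3.6 -0.8]
280.0 [615.4 -73.9] [-3.6 -0.5]
276.0 [611.8 -74.4] [-3.6 -0.3]
272.0 [608.2 -74.7] [-3.6  0. ]
268.0 [604.6 -74.7] [-3.6  0.3]
264.0 [601.  -74.4] [-3.6  0.5]
260.0 [597.4 -73.9] [-3.6  0.8]
256.0 [593.8 -73.2] [-3.5  1. ]
252.0 [590.3 -72.2] [-3.4  1.2]
248.0 [586.9 -70.9] [-3.3  1.5]
244.0 [583.6 -69.4] [-3.2  1.7]
240.0 [580.4 -67.7] [-3.1  1.9]
236.0 [577.3 -65.8] [-2.9  2.1]
232.0 [574.4 -63.7] [-2.8  2.3]
228.0 [571.6 -61.3] [-2.6  2.5]
224.0 [569.  -58.8] [-2.4  2.7]
220.0 [566.6 -56.1] [-2.2  2.9]
216.0 [564.3 -53.3] [-2.  3.]
212.0 [562.3 -50.3] [-1.8  3.1]
208.0 [560.5 -47.1] [-1.6  3.3]
204.0 [558.9 -43.9] [-1.4  3.4]
200.0 [557.5 -40.5] [-1.1  3.5]
196.0 [556.4 -37. ] [-0.9  3.5]
```

```bash
python3 -m inch '-3 4 0 0 0 -3 1; -3 3.5 0 0 0 -3 1; -3.6 0 0 0 0 -3 1; -3.6 0.3 0 0 0 -3 1; 0 0 0 0 0 0 1'; python3 - <<'E'
from h import *
s=bot.sense(); print(s["eef_pos"],s["force"]); v=s["eef_pos"][:2]-[606.4,-22.7]; print(np.hypot(*v),np.degrees(np.arctan2(v[1],v[0]))%360, np.degrees(np.arctan2(*s["ee_rot"][[1,0],1])))
E
```

```text
t: 2.9
eef_pos: [606.2, -72.9, 201.7]
ee_rot: [[0.002, 0.995, 0.096], [-0.001, 0.096, -0.995], [-1.0, 0.002, 0.001]]
force: [-0.2, 0.7, -0.4]
grip_width: 0.4
[606.20108744 -72.94989647 201.71711397] [-0.15547167  0.69911123 -0.41806214]
50.25029015832294 269.7731977305797 5.49719169407319
```

```bash
python3 -m inch '-2.5 -0.5 0 0 0 -4 1; -3 0 0 0 0 -5 1; -3.5 0.5 0 0 0 -5 1; -3.6 0.8 0 0 0 -4 1; -3.5 1 0 0 0 -4 1'; python3 - <<'E'
from h import *
s=bot.sense(); print(s["eef_pos"],s["force"]); v=s["eef_pos"][:2]-[606.4,-22.7]; print(np.hypot(*v),np.degrees(np.arctan2(v[1],v[0]))%360, np.degrees(np.arctan2(*s["ee_rot"][[1,0],1])))
E
```

```text
t: 3.4
eef_pos: [592.0, -72.8, 201.6]
ee_rot: [[0.006, 0.958, -0.287], [-0.002, -0.287, -0.958], [-1.0, 0.006, 0.0]]
force: [3.3, -3.8, -0.2]
grip_width: 0.5
[592.02089515 -72.84209844 201.64313621] [ 3.3203356  -3.80330244 -0.16024246]
52.163097032415074 253.99884966969955 -16.652964843221604
```

```bash
python3 -m inch '-3.4 1.2 0 0 0 -4 1; -3.4 1.5 0 0 0 -4 1; -3.3 1.7 0 0 0 -4 1; -3.2 1.9 0 0 0 -4 1; -3 2 0 0 0 -4 1'; python3 -m inch '-2.9 2.2 0 0 0 -4 1; -2.7 2.4 0 0 0 -4 1; -2.5 2.6 0 0 0 -4 1; -2.3 2.8 0 0 0 -4 1; -1.5 2 0 0 0 -3 1'; python3 - <<'E'
from h import *
s=bot.sense(); print(s["eef_pos"],s["force"]); v=s["eef_pos"][:2]-[606.4,-22.7]; print(np.hypot(*v),np.degrees(np.arctan2(v[1],v[0]))%360, np.degrees(np.arctan2(*s["ee_rot"][[1,0],1])))
p,d=bot.snapshot("wrist"); cv2.imwrite("pics/w2.png",p)
E
```

```text
t: 3.9
eef_pos: [575.3, -64.7, 201.5]
ee_rot: [[0.005, 0.802, -0.597], [-0.003, -0.597, -0.802], [-1.0, 0.006, -0.001]]
force: [2.0, -3.8, -1.0]
grip_width: 0.5
t: 4.4
eef_pos: [562.9, -52.3, 201.4]
ee_rot: [[0.004, 0.565, -0.825], [-0.002, -0.825, -0.565], [-1.0, 0.004, -0.002]]
force: [2.0, -3.9, 0.8]
grip_width: 0.1
[562.88549672 -52.30963152 201.40131978] [ 1.97718607 -3.90560038  0.77737342]
52.63309106099857 214.23349810972317 -55.61253429967754
```

View pics/w2.png

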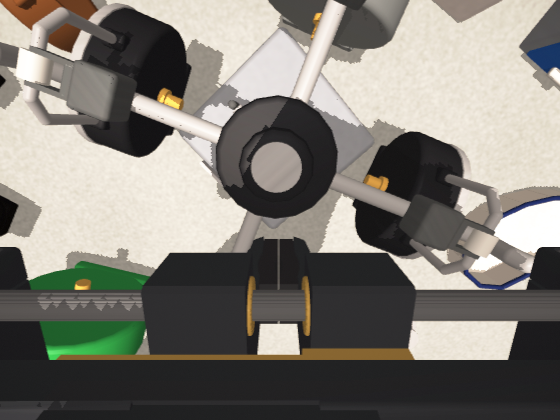

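```bash
python3 - <<'E'
from h import *
c=cam("wrist"); q=onplane(c,[(104,92),(434,218)],212); e=q[1]-q[0]; print(q.round(1),np.degrees(np.arctan2(e[1],e[0])), (q[0]+q[1])/2)
q=onplane(c,[(277,166)],221);print(q)
s=bot.sense();print(s["eef_pos"])
E
```

```text
[[593.1  43.8 212. ]
 [624.4 -86.9 212. ]] -76.52799606179744 [608.77907921 -21.55667587 212.        ]
[[607.1991846 -21.7455347 221.       ]]
[562.63676737 -51.73585371 201.39438134]
```

```bash
python3 -m inch '-2 3 0 0 0 -4 1; -1.8 3.1 0 0 0 -4 1; -1.6 3.3 0 0 0 -4 1; -1.4 3.4 0 0 0 -4 1; -0.6 1.8 0 0 0 -2 1'; python3 -m inch '-0.6 1.8 0 0 0 -2 1; -0.4 1.8 0 0 0 -2 1; 0 0 0 0 0 0 1'; python3 - <<'E'
from h import *
s=bot.sense(); print(s["eef_pos"],s["force"]); v=s["eef_pos"][:2]-[606.4,-22.7]; print(np.hypot(*v),np.degrees(np.arctan2(v[1],v[0]))%360, np.degrees(np.arctan2(*s["ee_rot"][[1,0],1])))
p,d=bot.snapshot("wrist"); cv2.imwrite("pics/w3.png",p)
E
```

```text
t: 4.95
eef_pos: [555.3, -36.9, 201.1]
ee_rot: [[0.003, 0.284, -0.959], [-0.001, -0.959, -0.284], [-1.0, 0.002, -0.003]]
force: [1.1, -5.3, 2.5]
grip_width: 0.3
t: 5.25
eef_pos: [553.5, -32.1, 200.3]
ee_rot: [[0.001, 0.217, -0.976], [0.0, -0.976, -0.217], [-1.0, 0.0, -0.001]]
force: [1.5, -4.6, 2.3]
grip_width: 0.2
[553.52946403 -32.05773148 200.33140553] [ 1.51864922 -4.59853206  2.34610173]
53.692277958503524 190.03702276023498 -77.47173023948321
```

View pics/w3.png

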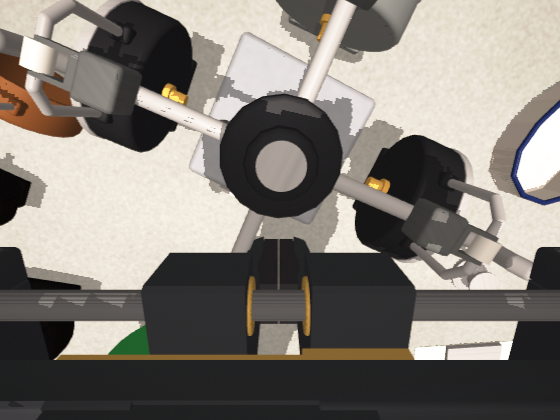

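```bash
python3 - <<'E'
from h import *
c=cam("wrist"); q=onplane(c,[(107,83),(434,224)],212); e=q[1]-q[0]; print(q.round(1),np.degrees(np.arctan2(e[1],e[0])), (q[0]+q[1])/2)
# corners of plate 
q=onplane(c,[(243,33),(375,103)],14);e=q[1]-q[0]; print(q,np.degrees(np.arctan2(e[1],e[0])))
E
```

```text
[[620.8  43.7 212. ]
 [596.1 -87.9 212. ]] -100.6409460077093 [608.43433137 -22.10009252 212.        ]
[[ 691.37967742   31.26898261   14.        ]
 [ 658.78722569 -108.98630233   14.        ]] -103.08218205749252
```

```bash
python3 -m inch '-0.2 1.2 0 0 0 -1.5 1; -0.2 1.2 0 0 0 -1 1; 0 0 0 0 0 0 1; 0 -3 0 0 0 0 1; 0 -4 3 0 0 0 1'; python3 -m inch '0 0 20 0 0 0 1;0 0 35 0 0 0 1;-10 0 40 0 0 0 1;-10 0 10 0 0 0 0.8;0 0 0 0 0 0 0.6'; python3 - <<'E'
from h import *
s=bot.sense(); c=cam("wrist"); p,d=bot.snapshot("wrist"); np.savez("pics/w4.npz",R=c[1],t=c[2],d=d); cv2.imwrite("pics/w4.png",cv2.resize(p,(800,600),interpolation=cv2.INTER_CUBIC))
print(s["eef_pos"],s["force"],s["joints"].round())
E
```

```text
t: 5.8
eef_pos: [551.3, -35.2, 202.2]
ee_rot: [[-0.004, 0.177, -0.984], [0.002, -0.984, -0.177], [-1.0, -0.002, 0.003]]
force: [1.0, -0.4, -0.0]
grip_width: 0.4
t: 6.3
eef_pos: [531.8, -36.4, 309.2]
ee_rot: [[0.001, 0.175, -0.985], [0.001, -0.985, -0.175], [-1.0, -0.0, -0.001]]
force: [0.0, 0.1, 0.6]
grip_width: 14.4
[531.75999216 -36.35800815 309.21975657] [0.03339563 0.10356268 0.57402247] [  2.  29.  -5. 102.   3.  49. -84.]
```

View pics/w4.png

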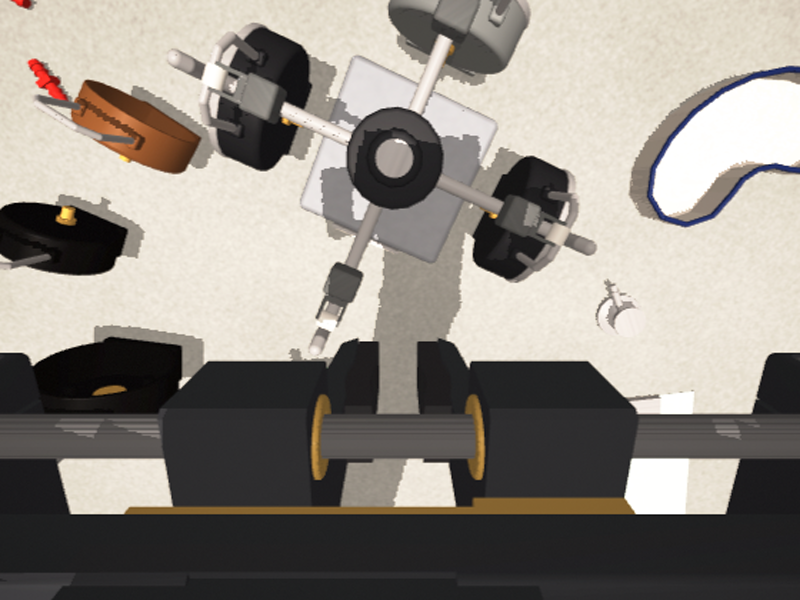

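```bash
python3 - <<'E'
from h import *
z=np.load("pics/w4.npz"); c=(cam("wrist")[0],z["R"],z["t"]); P=cloud(c,z["d"]); k=.7
a=lambda L:[(x*k,y*k) for x,y in L]
q=onplane(c,a([(177,57),(590,247),(317,347)]),217); e=q[1]-q[0]; print(q.round(1),np.degrees(np.arctan2(e[1],e[0]))-90,(q[0]+q[1])/2)
m=(q[0]+q[1])/2;v=q[2]-m; print(np.degrees(np.arctan2(v[1],v[0])),np.hypot(v[0],v[1]))
q=onplane(c,a([(265,98),(526,215),(343,285),(454,17)]),212); print(q.round(1))
for i,j in((0,1),(2,3)):
  e=q[j]-q[i]; print(np.degrees(np.arctan2(e[1],e[0])))
pl=onplane(c,a([(301,203),(357,54),(497,122),(434,263)]),14); print(pl.round(1),pl.mean(0))
for i in range(4):
  e=pl[(i+1)%4]-pl[i]; print(np.degrees(np.arctan2(e[1],e[0])),np.linalg.norm(e))
for n,(x,y) in dict(tip=(317,345),tipl=(177,57),hub=(362,175),cap=(394,157),arm=(366,235),armR=(460,190),arml=(320,118)).items():
  print(n,P[int(y*k),int(x*k)].round(1))
E
```

```text
[[ 632.9   83.6  217. ]
 [ 581.1 -130.2  217. ]
 [ 500.7    2.2  217. ]] -193.61006850073124 [607.02155117 -23.29891685 217.        ]
166.4926956380753 109.37623516652673
[[623.2  43.7 212. ]
 [591.  -94.9 212. ]
 [537.1  -6.5 212. ]
 [672.7 -39.  212. ]]
-103.054789100455
-13.44003585316345
[[ 555.1   62.4   14. ]
 [ 694.    27.9   14. ]
 [ 660.8 -108.9   14. ]
 [ 519.1  -77.8   14. ]] [607.25919629 -24.10558808  14.        ]
-13.936095521017945 143.12168363080525
-103.6685355791678 140.79962419621378
167.59330743662292 144.99776073526138
75.601756266768 144.6727778097033
tip [501.3   3.4 215.2]
tipl [633.2  83.8 217.9]
hub [596.   -6.9 203.2]
cap [607.5 -21.9 221.9]
arm [563.9 -13.6 194.8]
armR [597.1 -60.7 196.5]
arml [620.8  19.9 193.9]
```

```bash
python3 - <<'E'
from h import *
c=cam("scene"); q=onplane(c,[(349.5,156),(364.5,154)],139); print(q)
e=q[1]-q[0]; print(np.degrees(np.arctan2(e[1],e[0])),q.mean(0),np.linalg.norm(e))
z=np.load("pics/w4.npz"); c=(cam("wrist")[0],z["R"],z["t"])
q=onplane(c,[(0,265*.7),(48*.7,250*.7)],120); print(q)
E
```

```text
[[490.86964107 246.03642524 139.        ]
 [503.52693875 281.91040928 139.        ]]
70.56580030683286 [497.19828991 263.97341726 139.        ] 38.04142368426909
[[480.46074506 260.38356708 120.        ]
 [498.67731507 223.8802094  120.        ]]
```

```bash
python3 -m inch '-8 25 0 0 0 -3 0; -14 42 0 0 0 -3 0; -15 43 0 0 0 -3 0; -16 43 0 0 0 -3 0; -16 43 0 0 0 -3 0'; python3 -m inch '-16 43 0 0 0 -3 0; -12 35 0 0 0 -3 0; -4 12 0 0 0 0 0; 0 0 0 0 0 0 0'; python3 - <<'E'
from h import *
s=bot.sense(); c=cam("wrist"); p,d=bot.snapshot("wrist"); np.savez("pics/w5.npz",R=c[1],t=c[2],d=d); cv2.imwrite("pics/w5.png",cv2.resize(p,(800,600),interpolation=cv2.INTER_CUBIC)); cv2.imwrite("pics/w5r.png",p)
print(s["eef_pos"],s["force"],s["joints"].round())
E
```

```text
t: 6.85
eef_pos: [462.0, 160.6, 306.0]
ee_rot: [[-0.004, -0.088, -0.996], [-0.001, -0.996, 0.088], [-1.0, 0.002, 0.004]]
force: [1.1, 0.5, -0.9]
grip_width: 58.6
t: 7.25
eef_pos: [430.4, 250.7, 306.5]
ee_rot: [[-0.003, -0.185, -0.983], [-0.001, -0.983, 0.185], [-1.0, 0.002, 0.002]]
force: [1.2, -0.9, 0.5]
grip_width: 87.5
[430.40848297 250.73424517 306.48568462] [ 1.17742895 -0.91230176  0.47566118] [ -36.   26.    1.  108.   -0.   46. -136.]
```

View pics/w5.png

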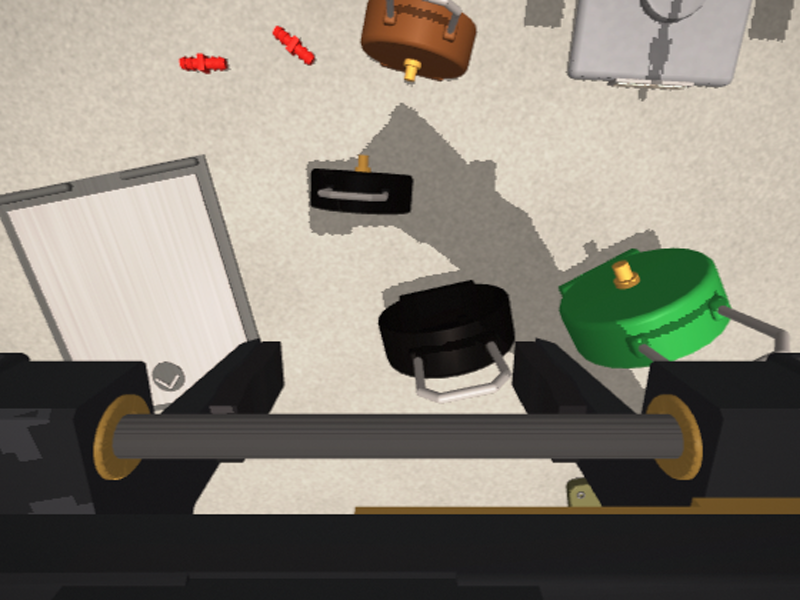

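The picture shows the small black cup at (362,190), its wire bow seen from above between (320,190) and (387,197), with the knob at (363,162). The large black cup is at (447,330).

```bash
python3 - <<'E'
from h import *
z=np.load("pics/w5.npz"); c=(cam("wrist")[0],z["R"],z["t"]); P=cloud(c,z["d"])
p=cv2.imread("pics/w5r.png"); g=p.max(2)
x0,y0,x1,y1=[int(v*.7) for v in(312,172,412,212)]
m=np.zeros_like(g); m[y0:y1,x0:x1]=(g[y0:y1,x0:x1]>85)
Z=P[...,2]
ys,xs=np.nonzero((m>0)&(Z>100)); W=P[ys,xs]; print(len(W),np.percentile(W[:,2],[5,50,95]))
t=W[W[:,2]>130]; print(len(t),t[:,2].max(), t.mean(0))
uv=np.c_[xs,ys][W[:,2]>130].astype(float)
Q=onplane(c,uv,138.5)  # near top of wire
ctr=Q.mean(0); u,s_,v=np.linalg.svd(Q[:,:2]-ctr[:2]); d=v[0]; d=d*np.sign(d[1]); pr=(Q[:,:2]-ctr[:2])@d
print("dir",np.degrees(np.arctan2(d[1],d[0])),pr.min(),pr.max(),"mid",ctr[:2]+d*(pr.min()+pr.max())/2)
# black cup extents
k=np.zeros_like(g); a=[int(v*.7) for v in(300,160,425,222)]
k[a[1]:a[3],a[0]:a[2]]=(g[a[1]:a[3],a[0]:a[2]]<45)
ys,xs=np.nonzero((k>0)&(Z>75)); B=P[ys,xs]; print("cup",B.mean(0),B[:,2].max()); 
q=(B[:,:2]-ctr[:2]); print(np.percentile(q@d,[1,99]),np.percentile(q@[d[1],-d[0]],[1,99]))
print(c[2])
# big cup
for bx in((390,280,510,345),): pass
E
```

```text
237 [127.40568771 137.29386828 139.22593863]
207 140.60981668821984 [488.94167198 269.44461104 136.71119391]
dir 75.24257080843192 -20.999873168813853 20.71861523281413 mid [488.97090096 269.11922492]
cup [489.29710504 267.8411744   87.72527321] 429.26610012951994
[-32.7318428   33.98858389] [-15.52766923  15.37139059]
[499.57798442 236.90816875 429.26610013]
```

```bash
python3 -m inch '5 2 0 0 0 8.4 0;5 2 0 0 0 8.4 0;5 2 0 0 0 8.4 0;5 2 0 0 0 8.4 0;5 2 0 0 0 8.4 0' | tail -5; python3 -m inch '5 2 0 0 0 8.4 0;5 2 0 0 0 8.4 0;5 2 0 0 0 8.4 0;5 2 0 0 0 8.4 0;5 0 0 0 0 8.4 0' | tail -5; python3 -m inch '5 0 0 0 0 8.4 0;3 0 0 0 0 8.4 0;0 0 0 0 0 8.4 0;0 0 0 0 0 8.4 0;0 0 0 0 0 8.4 0'| tail -5;  python3 -m inch '0 0 0 0 0 8.4 0;0 0 0 0 0 8.4 0;0 0 0 0 0 8.4 0;0 0 0 0 0 8.4 0;0 0 0 0 0 8.4 0'| tail -5; python3 - <<'E'
from h import *
s=bot.sense(); print(s["eef_pos"],s["joints"].round(),np.degrees(np.arctan2(*s["ee_rot"][[1,0],1])),s["ee_rot"].round(3))
E
```

```text
t: 7.8
eef_pos: [458.1, 255.9, 307.4]
ee_rot: [[-0.0, 0.517, -0.856], [-0.002, -0.856, -0.517], [-1.0, 0.002, 0.002]]
force: [0.1, 0.8, -0.5]
grip_width: 88.0
t: 8.3
eef_pos: [483.1, 263.9, 307.2]
ee_rot: [[-0.001, 0.957, -0.289], [-0.002, -0.289, -0.957], [-1.0, 0.0, 0.002]]
force: [0.4, 0.6, -0.1]
grip_width: 88.3
t: 8.8
eef_pos: [491.0, 263.5, 307.1]
ee_rot: [[-0.001, 0.905, 0.425], [-0.003, 0.425, -0.905], [-1.0, -0.002, 0.002]]
force: [-0.6, -0.6, 1.0]
grip_width: 88.0
t: 9.3
eef_pos: [491.1, 263.5, 307.0]
ee_rot: [[-0.001, 0.388, 0.922], [-0.003, 0.922, -0.388], [-1.0, -0.003, 0.001]]
force: [-0.7, 0.1, 0.1]
grip_width: 88.1
[491.0852007  263.49481719 307.02710206] [ -6.  37. -47.  97.  31.  60.   4.] 67.16011475362387 [[-0.001  0.388  0.922]
 [-0.003  0.922 -0.388]
 [-1.    -0.003  0.001]]
```

```bash
python3 -m inch '-2 5.6 -15 0 0 8 0;0 0 -30 0 0 0 0;0 0 -35 0 0 0 0;0 0 -22 0 0 0 0; 0 0 0 0 0 0 0' | tail -5; python3 - <<'E'
from h import *
s=bot.sense(); c=cam("wrist"); p,d=bot.snapshot("wrist"); np.savez("pics/w6.npz",R=c[1],t=c[2],d=d); cv2.imwrite("pics/w6.png",p)
print(s["eef_pos"],s["joints"].round(),np.degrees(np.arctan2(*s["ee_rot"][[1,0],1])))
E
```

```text
t: 9.8
eef_pos: [487.5, 267.9, 202.4]
ee_rot: [[-0.005, 0.261, 0.965], [-0.006, 0.965, -0.261], [-1.0, -0.007, -0.003]]
force: [0.1, -1.2, 0.0]
grip_width: 88.0
[487.50883654 267.88735974 202.41581013] [ -9.  45. -44. 104.  40.  49.   3.] 74.86888465109544
```

View pics/w6.png

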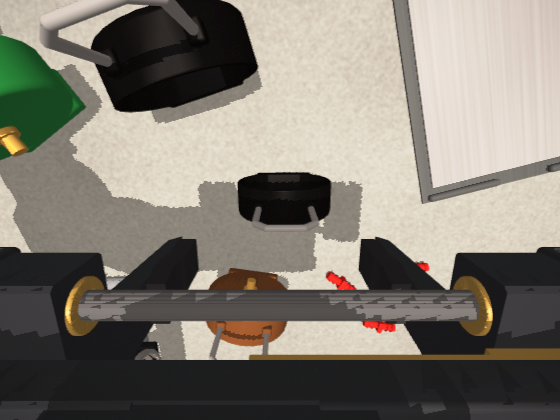

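```bash
python3 - <<'E'
from h import *
z=np.load("pics/w6.npz"); c=(cam("wrist")[0],z["R"],z["t"]); P=cloud(c,z["d"])
p=cv2.imread("pics/w6.png"); g=p.max(2)
m=np.zeros(g.shape,bool); m[222:234,262:310]=True
Z=P[...,2]; ys,xs=np.nonzero(m&(Z>125)&(Z<150)); Q=P[ys,xs]; print(len(Q),Q[:,2].max())
v,b=np.polyfit(xs,ys,1); print(v,b)
Q=onplane(c,np.c_[xs,ys],137.5); ctr=Q.mean(0);d=np.linalg.svd(Q[:,:2]-ctr[:2])[2][0]; d*=np.sign(d[1]);print(ctr,np.degrees(np.arctan2(d[1],d[0])))
m=np.zeros(g.shape,bool); m[205:234,245:325]=True
ys,xs=np.nonzero(m&(Z>105)&(Z<150)); Q=P[ys,xs]; pr=(Q[:,:2]-ctr[:2])@d; print(pr.min(),pr.max(), "mid",ctr[:2]+d*(pr.min()+pr.max())/2)
E
```

```text
342 140.15287791582992
-0.004176847057809336 228.90086159338077
[488.55665094 271.11097567 137.5       ] 75.30301209534771
-24.437355779340045 24.283671436202606 mid [488.53715554 271.03664769]
```

```bash
python3 -m inch '1.2 2.6 -20 0 0 0.4 0;0 0 -25 0 0 0 0;0 0 -20 0 0 0 0;0 0 -12 0 0 0 0; 0 0 -4 0 0 0 0.2' 25| tail -5; python3 -m inch '0 0 0 0 0 0 0.3;0 0 0 0 0 0 0.4;0 0 0 0 0 0 0.5;0 0 0 0 0 0 0.6' | tail -5
```

```text
t: 10.35
eef_pos: [489.5, 274.6, 124.9]
ee_rot: [[0.0, 0.252, 0.968], [-0.0, 0.968, -0.252], [-1.0, -0.0, 0.0]]
force: [-0.6, 0.8, 0.8]
grip_width: 82.2
t: 10.75
eef_pos: [489.1, 275.3, 125.7]
ee_rot: [[0.001, 0.251, 0.968], [0.0, 0.968, -0.251], [-1.0, 0.0, 0.001]]
force: [-0.1, -1.1, 0.6]
grip_width: 50.2
```

```bash
python3 -m inch '0 0 0 0 0 0 0.65;0 0 0 0 0 0 0.7;0 0 0 0 0 0 0.7' | tail -5; python3 - <<'E'
from h import *
s=bot.sense(); print(s["eef_pos"],s["joints"].round(1),s["force"],s["grip_width"])
p,d=bot.snapshot("side"); cv2.imwrite("pics/s7.png",cv2.resize(p[230:400,180:400],None,fx=3,fy=3,interpolation=cv2.INTER_CUBIC))
E
```

```text
t: 11.05
eef_pos: [489.1, 275.2, 125.5]
ee_rot: [[0.001, 0.251, 0.968], [-0.0, 0.968, -0.251], [-1.0, -0.0, 0.001]]
force: [-0.3, -2.7, 6.3]
grip_width: 47.7
[489.11440338 275.15492949 125.52606829] [-12.3  50.6 -38.3 106.3  47.5  40.5  -3.2] [-0.31784066 -2.65359529  6.26066238] 47.715589930071424
```

View pics/s7.png

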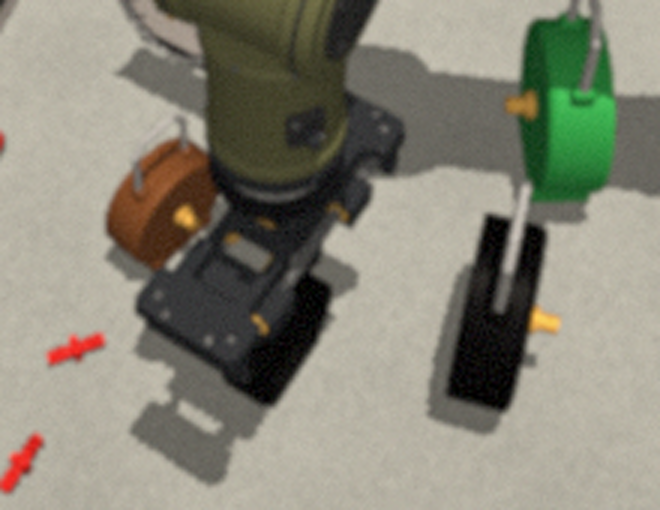

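```bash
python3 -m inch '0 0 0 0 0 0 0.7;0 0 0 0 0 0 0.7' | tail -5;python3 -m inch '0 0 1 0 0 0 0.7;0 0 2 0 0 0 0.7;0 0 4 0 0 0 0.7' | tail -5; python3 - <<'E'
from h import *
s=bot.sense(); print(s["force"],s["wrist_torque"]); c=cam("wrist"); p,d=bot.snapshot("wrist"); cv2.imwrite("pics/w8.png",p)
E
```

```text
t: 11.3
eef_pos: [489.1, 275.1, 125.5]
ee_rot: [[0.001, 0.251, 0.968], [-0.001, 0.968, -0.251], [-1.0, -0.0, 0.001]]
force: [-0.6, -2.2, 5.6]
grip_width: 47.8
t: 11.6
eef_pos: [488.5, 275.3, 131.7]
ee_rot: [[-0.001, 0.251, 0.968], [-0.0, 0.968, -0.251], [-1.0, -0.0, -0.001]]
force: [-0.3, 0.4, -2.6]
grip_width: 48.0
[-0.32895472  0.39591463 -2.59037074] [ 0.01095294 -0.11306294  0.01780408]
```

View pics/w8.png

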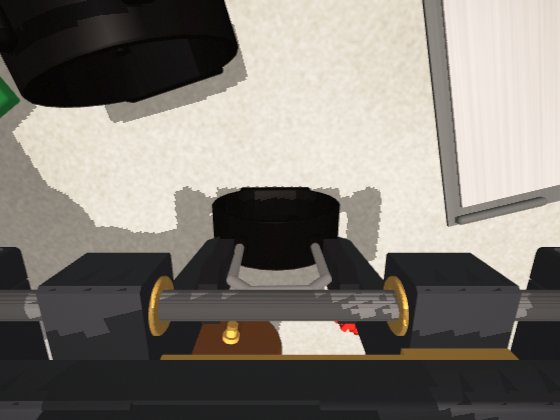

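```bash
python3 -m inch '0 0 15 0 0 0 0.7;0 0 30 0 0 0 0.7;0 0 40 0 0 0 0.7;0 0 40 0 0 0 0.7;0 -15 30 0 0 0 0.7' | tail -5;python3 -m inch '0 -30 13 0 0 0 0.7;1 -40 0 0 0 1 0.7;1 -40 0 0 0 0 0.7;1 -40 0 0 0 0 0.7;1 -40 0 0 0 0 0.7' | tail -5; python3 -m inch '1 -30 0 0 0 0 0.7;1 -20 0 0 0 0 0.7;0 -8 0 0 0 0 0.7;0 0 0 0 0 0 0.7;0 0 0 0 0 0 0.7' | tail -5; python3 - <<'E'
from h import *
s=bot.sense(); print(s["eef_pos"],s["joints"].round(),np.degrees(np.arctan2(*s["ee_rot"][[1,0],1])),s["force"],s["grip_width"])
c=cam("wrist"); p,d=bot.snapshot("wrist"); np.savez("pics/w9.npz",R=c[1],t=c[2],d=d); cv2.imwrite("pics/w9.png",p)
p,d=bot.snapshot("scene"); cv2.imwrite("pics/sc9.png",cv2.resize(p[100:320,150:400],None,fx=2.5,fy=2.5,interpolation=cv2.INTER_CUBIC))
E
```

```text
t: 12.15
eef_pos: [488.3, 263.4, 290.9]
ee_rot: [[0.002, 0.248, 0.969], [0.005, 0.969, -0.248], [-1.0, 0.006, 0.001]]
force: [0.1, 0.3, -1.6]
grip_width: 47.7
t: 12.65
eef_pos: [492.5, 69.0, 301.0]
ee_rot: [[0.001, 0.234, 0.972], [-0.0, 0.972, -0.234], [-1.0, 0.0, 0.001]]
force: [0.9, 0.3, -2.0]
grip_width: 47.8
t: 13.15
eef_pos: [494.8, 13.6, 300.5]
ee_rot: [[0.001, 0.233, 0.973], [0.001, 0.973, -0.233], [-1.0, 0.001, 0.0]]
force: [-0.2, 0.0, -2.3]
grip_width: 47.4
[494.78788623  13.60144374 300.48502745] [ 26.  34. -53. 108.  33.  55.  35.] 76.53796565666924 [-0.22817497  0.02345285 -2.25868447] 47.35840351947561
```

View pics/w9.png

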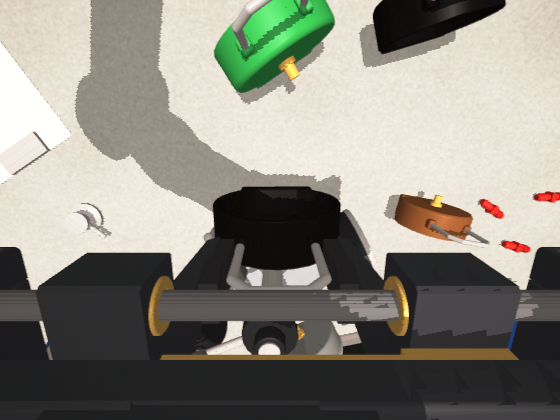

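View pics/sc9.png

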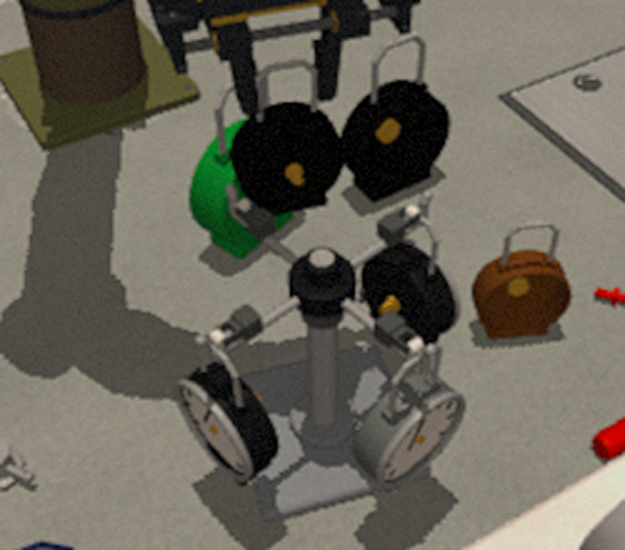

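```bash
python3 - <<'E'
from h import *
z=np.load("pics/w9.npz"); c=(cam("wrist")[0],z["R"],z["t"]); P=cloud(c,z["d"])
s=bot.sense(); T=s["eef_pos"]; R=s["ee_rot"]
p=cv2.imread("pics/w9.png"); g=p.max(2)
cv2.imwrite("pics/w9c.png",cv2.resize(p[225:300,210:350],None,fx=5,fy=5,interpolation=cv2.INTER_CUBIC))
L=(P-T)@R   # tool coords
m=np.zeros(g.shape,bool); m[240:292,225:335]=True
sel=m&(L[...,0]<5)&(L[...,0]>-30)&(abs(L[...,1])<24)
Q=L[sel]; print(len(Q)); 
for lo in range(-18,6,3):
    q=Q[(Q[:,0]>=lo)&(Q[:,0]<lo+3)]; 
    if len(q): print(lo,len(q),q[:,1].min().round(1),q[:,1].max().round(1),np.median(q[:,2]).round(1))
E
```

```text
989
-15 104 -16.5 13.0 -0.9
-12 262 -19.5 16.9 -0.7
-9 139 -22.2 19.6 -0.4
-6 162 -24.0 24.0 -0.5
-3 125 -23.9 24.0 -0.9
0 128 -23.9 24.0 -1.0
3 69 -23.7 24.0 -1.0
```

View pics/w9c.png

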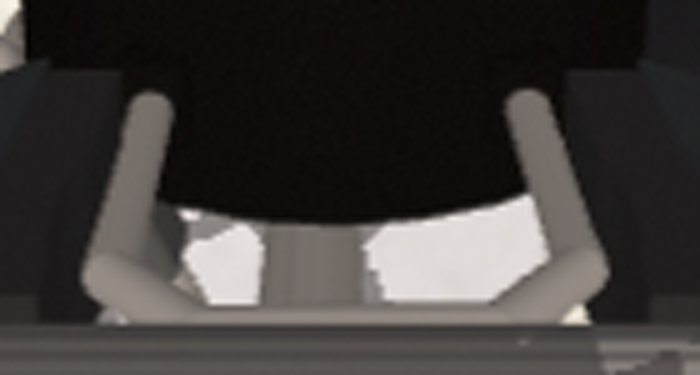

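```bash
python3 - <<'E'
from h import *
z=np.load("pics/w9.npz"); c=(cam("wrist")[0],z["R"],z["t"]); P=cloud(c,z["d"])
p=cv2.imread("pics/w9.png").astype(int); m=(p[...,1]>p[...,0]+40)&(p[...,1]>p[...,2]+40); Q=P[m]; Q=Q[Q[:,2]>20]
print(Q.min(0),Q.max(0))
E
```

```text
[326.35668613 -22.26705279  20.2153545 ] [426.46525454 104.98260112 423.41252268]
```

```bash
python3 - <<'E'
from h import *
cs=cam("scene"); S=lambda x,y:(150+x/2.5,100+y/2.5)
q=onplane(cs,[S(240,322),S(404,218)],212); e=q[1]-q[0]; print(q,np.degrees(np.arctan2(e[1],e[0])))
q=onplane(cs,[S(251,210),S(400,333)],212); e=q[1]-q[0]; print(q,np.degrees(np.arctan2(e[1],e[0])), q.mean(0))
z=np.load("pics/w9.npz"); c=(cam("wrist")[0],z["R"],z["t"]); print(onplane(c,[(269,348)],221))
E
```

```text
[[625.69709623 -98.81765746 212.        ]
 [596.85760152  59.57238257 212.        ]] 100.31930949743114
[[527.31761279 -38.09886129 212.        ]
 [692.08084196  -8.15463929 212.        ]] 10.300561678512745 [609.69922737 -23.12675029 212.        ]
[[602.16338995 -21.20461901 221.        ]]
```

```bash
python3 -m inch '0 0 8 0 0 0 0.7;0 0 20 0 0 0 0.7;0 0 25 0 0 0 0.7;0 0 15 0 0 0 0.7; 0 0 0 0 0 0 0.7' | tail -5;python3 -m inch '6 -16 0 0 0 5 0.7;10 -26 0 0 0 6 0.7;12 -30 0 0 0 7 0.7;10 -24 0 0 0 6 0.7;5 -10 0 0 0 3.5 0.7' | tail -5; python3 - <<'E'
from h import *
c=cam("wrist"); p,d=bot.snapshot("wrist"); s=bot.sense();print(s["eef_pos"],s["force"],s["joints"].round(),np.degrees(np.arctan2(*s["ee_rot"][[1,0],1]))); np.savez("pics/w10.npz",R=c[1],t=c[2],d=d); cv2.imwrite("pics/w10.png",p)
p,d=bot.snapshot("scene"); cv2.imwrite("pics/sc10.png",cv2.resize(p[100:320,150:400],None,fx=2.5,fy=2.5,interpolation=cv2.INTER_CUBIC))
E
```

```text
t: 13.75
eef_pos: [495.9, 13.8, 370.4]
ee_rot: [[0.005, 0.233, 0.972], [0.001, 0.972, -0.233], [-1.0, 0.002, 0.004]]
force: [0.7, 0.8, -2.3]
grip_width: 47.9
t: 14.25
eef_pos: [538.1, -96.7, 366.4]
ee_rot: [[-0.002, -0.241, 0.971], [-0.001, 0.971, 0.241], [-1.0, -0.0, -0.002]]
force: [0.4, -0.0, -1.8]
grip_width: 47.7
[538.64898688 -97.57289896 366.20136627] [ 0.31871455 -2.26838777 -1.38796525] [ 40.  37. -62.  93.  34.  71.  75.] 103.93371251265032
```

View pics/w10.png

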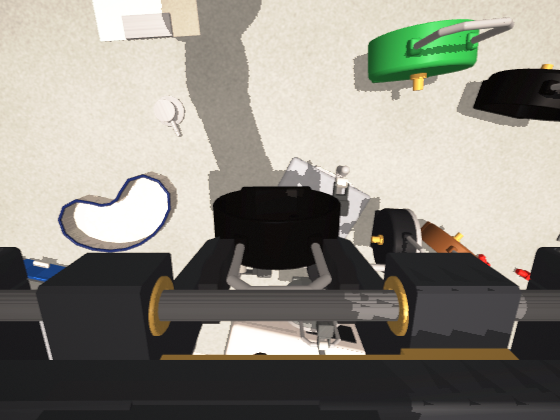

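View pics/sc10.png

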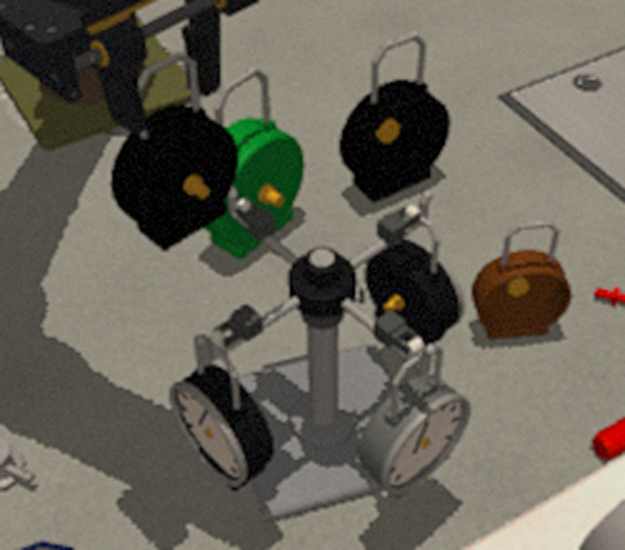

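```bash
python3 -m inch '0 0 -20 0 0 0 0.7;0 0 -35 0 0 0 0.7;0 0 -40 0 0 0 0.7;0 0 -35 0 0 0 0.7; 0 0 -20 0 0 0 0.7' | tail -5;python3 -m inch '0 0 -8 0 0 0 0.7;0 0 0 0 0 0 0.7' | tail -5;  python3 - <<'E'
from h import *
s=bot.sense();print(s["eef_pos"],s["force"])
p,d=bot.snapshot("side"); cv2.imwrite("pics/sd11.png",cv2.resize(p[90:300,180:400],None,fx=2.8,fy=2.8,interpolation=cv2.INTER_CUBIC))
p,d=bot.snapshot("scene"); cv2.imwrite("pics/sc11.png",cv2.resize(p[100:320,150:400],None,fx=2.5,fy=2.5,interpolation=cv2.INTER_CUBIC))
E
```

```text
t: 14.85
eef_pos: [535.8, -92.4, 215.2]
ee_rot: [[-0.005, -0.242, 0.97], [0.001, 0.97, 0.242], [-1.0, 0.002, -0.004]]
force: [-0.7, 0.0, -1.6]
grip_width: 48.0
t: 15.05
eef_pos: [537.2, -92.6, 209.4]
ee_rot: [[-0.002, -0.242, 0.97], [0.001, 0.97, 0.242], [-1.0, 0.001, -0.002]]
force: [0.7, 0.8, -1.6]
grip_width: 47.9
[537.24312733 -92.57036535 209.42956997] [ 0.69178423  0.78562551 -1.55132347]
```

View pics/sd11.png

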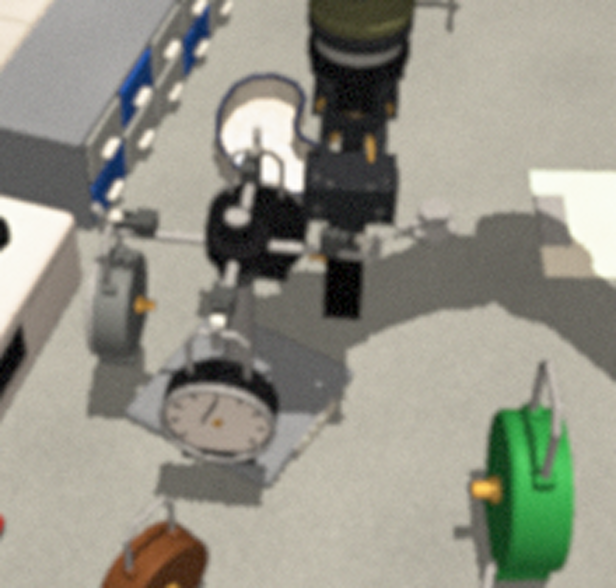

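View pics/sc11.png

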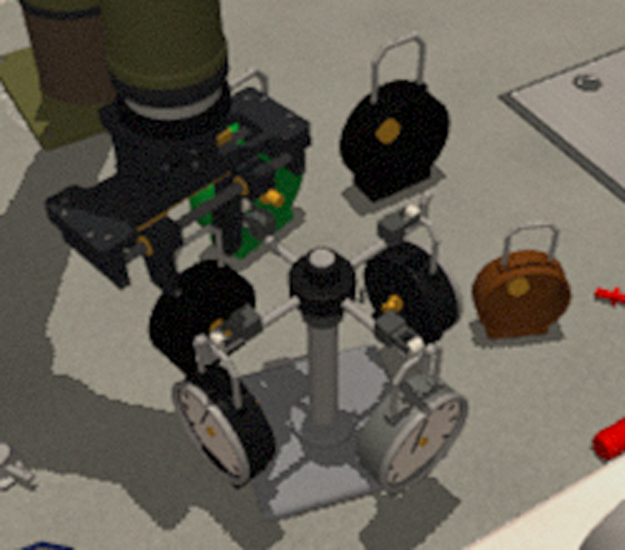

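```bash
python3 - <<'E'
import numpy as np
th=224.9-np.r_[0,2,np.arange(5,28,3.)]; p=98.5*np.c_[np.cos(np.radians(th)),np.sin(np.radians(th))]
for t,a,b in zip(th,p,np.diff(p,axis=0)): print(t,(a+[607,-23]).round(1),b.round(1))
E
```

```text
224.9 [537.2 -92.5] [-2.4  2.5]
222.9 [534.8 -90.1] [-3.4  3.9]
219.9 [531.4 -86.2] [-3.2  4. ]
216.9 [528.2 -82.1] [-3.   4.2]
213.9 [525.2 -77.9] [-2.8  4.4]
210.9 [522.5 -73.6] [-2.5  4.5]
207.9 [519.9 -69.1] [-2.3  4.6]
204.9 [517.7 -64.5] [-2.   4.7]
201.9 [515.6 -59.7] [-1.8  4.8]
```

```bash
python3 -m inch '-2.4 2.5 0 0 0 -2 0.7;-3.4 3.9 0 0 0 -3 0.7;-3.2 4 0 0 0 -3 0.7;-3 4.2 0 0 0 -3 0.7;-2.8 4.4 0 0 0 -3 0.7' | tail -5;python3 -m inch '-2.5 4.5 0 0 0 -3 0.7;-2.3 4.6 0 0 0 -3 0.7;-1.4 3 0 0 0 -2 0.7;0 0 0 0 0 0 0.7' | tail -5;  python3 - <<'E'
from h import *
c=cam("wrist");s=bot.sense();print(s["eef_pos"],s["force"],np.degrees(np.arctan2(*s["ee_rot"][[1,0],1])))
p,d=bot.snapshot("scene"); cv2.imwrite("pics/sc12.png",cv2.resize(p[170:310,200:340],None,fx=4,fy=4,interpolation=cv2.INTER_CUBIC))
E
```

```text
t: 15.65
eef_pos: [523.9, -75.6, 211.6]
ee_rot: [[0.003, 0.005, 1.0], [-0.002, 1.0, -0.005], [-1.0, -0.002, 0.003]]
force: [0.1, -3.4, -2.0]
grip_width: 47.8
t: 16.05
eef_pos: [517.3, -62.5, 211.5]
ee_rot: [[0.002, 0.14, 0.99], [-0.001, 0.99, -0.14], [-1.0, -0.001, 0.002]]
force: [-0.8, -0.8, -1.6]
grip_width: 47.6
[517.26296246 -62.49238369 211.47043804] [-0.80548322 -0.7843419  -1.59692939] 81.94424115684645
```

View pics/sc12.png

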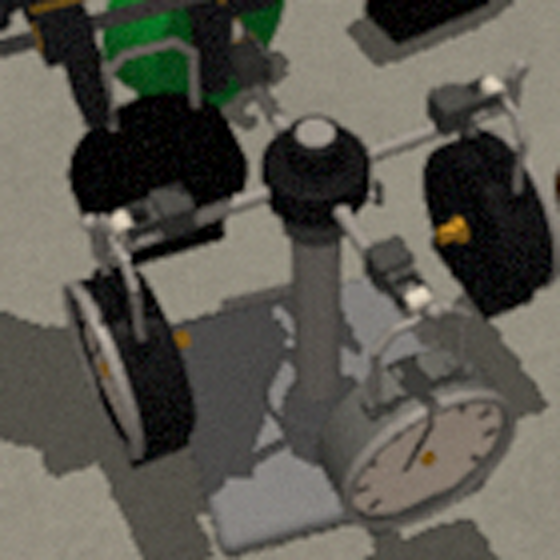

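```bash
python3 - <<'E'
from h import *
cs=cam("scene"); S=lambda x,y:(200+x/4,170+y/4)
q=onplane(cs,[S(168,205),S(465,101),S(393,258)],208); e=q[1]-q[0]; print(q,np.degrees(np.arctan2(e[1],e[0])),q[:2].mean(0))
q2=onplane(cs,[S(119,223),S(492,85)],206); e=q2[1]-q2[0]; print("rollers",np.degrees(np.arctan2(e[1],e[0])),q2)
v=q[2]-[606.7,-23,208]; print(np.degrees(np.arctan2(v[1],v[0])))
E
```

```text
[[602.86630711 -95.37677686 208.        ]
 [616.73329473  57.15632177 208.        ]
 [681.26082989 -25.33389654 208.        ]] 84.80544357533346 [609.79980092 -19.11022754 208.        ]
rollers 86.1115250214288 [[ 599.51427478 -118.37385842  206.        ]
 [ 612.72517458   75.98674303  206.        ]]
-1.792882044467973
```

```bash
python3 -m inch '-1.9 4.8 0 0 0 -2 0.7;-1.7 4.8 0 0 0 -2 0.7;-0.8 2.5 0 0 0 -1 0.7;0 0 0 0 0 0 0.7' | tail -5;  python3 - <<'E'
from h import *
c=cam("wrist");s=bot.sense();print(s["eef_pos"],s["force"],np.degrees(np.arctan2(*s["ee_rot"][[1,0],1])))
p,d=bot.snapshot("wrist"); cv2.imwrite("pics/w13.png",p)
p,d=bot.snapshot("scene"); cv2.imwrite("pics/sc13.png",cv2.resize(p[170:310,200:340],None,fx=4,fy=4,interpolation=cv2.INTER_CUBIC))
E
```

```text
t: 16.5
eef_pos: [513.1, -50.2, 210.6]
ee_rot: [[0.002, 0.225, 0.974], [0.0, 0.974, -0.225], [-1.0, 0.0, 0.002]]
force: [0.5, -0.7, -0.6]
grip_width: 48.0
[513.09594395 -50.20483908 210.61575067] [ 0.49955507 -0.71219739 -0.5785002 ] 76.98938599127595
```

View pics/sc13.png

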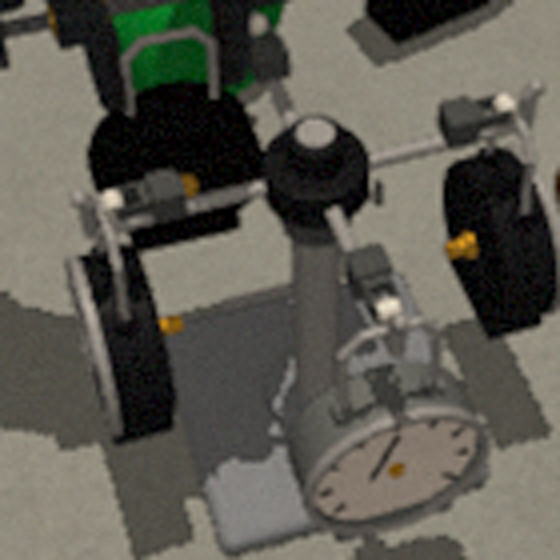

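View pics/w13.png

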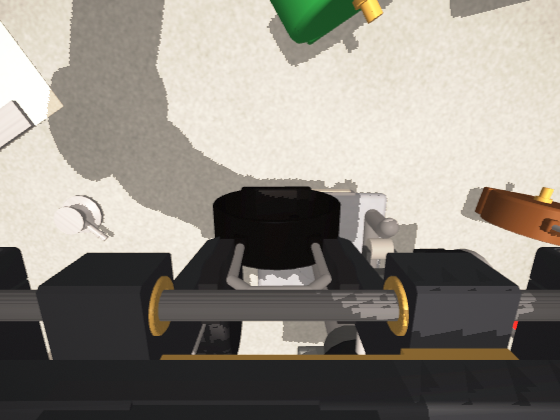

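```bash
python3 - <<'E'
from h import *
c=cam("wrist"); q=onplane(c,[(384,225)],217)[0]; v=q-[607,-23,217]; print(q,np.degrees(np.arctan2(v[1],v[0])),np.hypot(*v[:2]))
q=onplane(c,[(379,250)],206)[0]; v=q-[607,-23,217]; print(q,np.degrees(np.arctan2(v[1],v[0])),np.hypot(*v[:2]))
cs=cam("scene"); S=lambda x,y:(200+x/4,170+y/4)
q=onplane(cs,[S(152,194),S(474,117),S(372,263)],210); e=q[1]-q[0]; print(q,np.degrees(np.arctan2(e[1],e[0])),q[:2].mean(0))
q2=onplane(cs,[S(111,199),S(502,104)],206); e=q2[1]-q2[0]; print("rollers",np.degrees(np.arctan2(e[1],e[0])),q2)
E
```

```text
[495.42046807  -1.80994757 217.        ] 169.24701811123694 113.57380977770356
[512.20747439  -2.53032463 206.        ] 167.81454890231848 96.97747429846412
[[594.86361901 -99.22438876 210.        ]
 [629.47169417  53.40228368 210.        ]
 [680.30363021 -35.60982076 210.        ]] 77.22422433963203 [612.16765659 -22.91105254 210.        ]
rollers 77.55761224362635 [[ 584.59046745 -115.18234117  206.        ]
 [ 625.99833791   72.48933706  206.        ]]
```

```bash
python3 -m inch '-0.4 1.5 0 0 0 0 0.7;0 0 0 0 0 0 0.7' | tail -5;  python3 - <<'E'
from h import *
c=cam("wrist");s=bot.sense();print(s["eef_pos"],s["force"])
p,d=bot.snapshot("wrist"); cv2.imwrite("pics/w14.png",cv2.resize(p[180:280,320:440],None,fx=5,fy=5,interpolation=cv2.INTER_CUBIC))
p,d=bot.snapshot("scene"); cv2.imwrite("pics/sc14.png",cv2.resize(p[170:310,200:340],None,fx=4,fy=4,interpolation=cv2.INTER_CUBIC))
E
```

```text
t: 16.8
eef_pos: [512.3, -49.2, 210.0]
ee_rot: [[0.0, 0.226, 0.974], [-0.0, 0.974, -0.226], [-1.0, -0.0, 0.0]]
force: [0.6, -2.4, -0.3]
grip_width: 47.4
[512.29784297 -49.20003398 210.02226553] [ 0.63240995 -2.3907173  -0.32787405]
```

View pics/sc14.png

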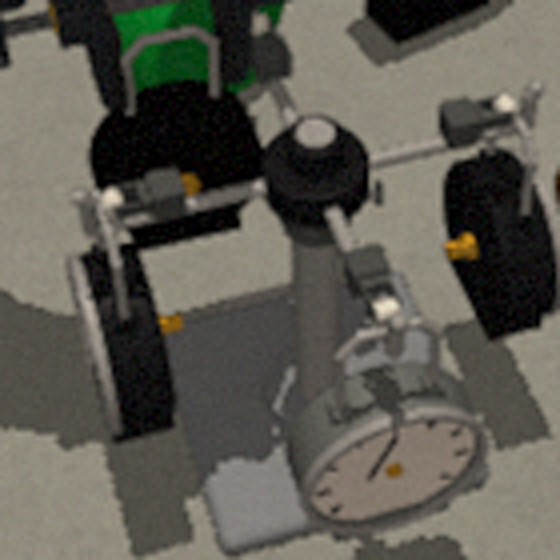

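View pics/w14.png

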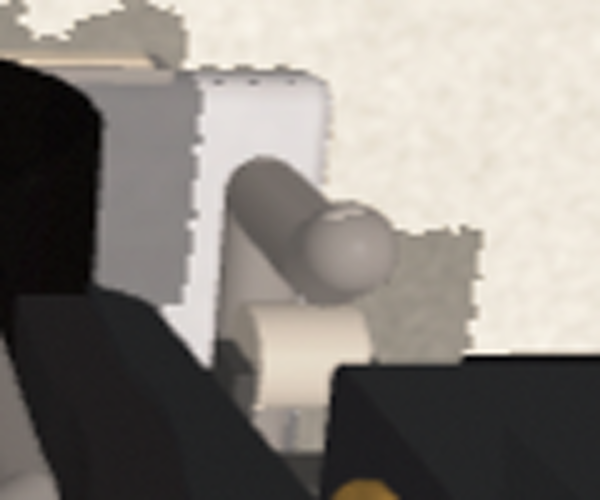

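```bash
python3 - <<'E'
from h import *
c=cam("wrist"); C=np.array([606.8,-23])
for n,uv,z in(("tip",(389.6,228.6),214),("roller",(381.6,248.5),208.5),("bend",(373,217.5),189)):
  q=onplane(c,[uv],z)[0]; v=q[:2]-C; print(n,q.round(1),np.degrees(np.arctan2(v[1],v[0])),np.hypot(*v))
cs=cam("scene"); S=lambda x,y:(200+x/4,170+y/4)
q2=onplane(cs,[S(109,199),S(505,103)],206); e=q2[1]-q2[0]; print("rollers",np.degrees(np.arctan2(e[1],e[0])),q2)
print(bot.sense()["eef_pos"])
E
```

```text
tip [498.5   2.2 214. ] 166.91332307935866 111.21798091821742
roller [509.9  -0.9 208.5] 167.17475031492134 99.37574938091018
bend [501.9   2.3 189. ] 166.4502149029883 107.882355672856
rollers 77.5227684909386 [[ 584.12206985 -115.95962123  206.        ]
 [ 626.18346477   74.12450868  206.        ]]
[512.25693284 -49.193417   210.01613855]
```

```bash
python3 -m inch '-1 -4 0 0 0 0 0.7;-1.5 -7 1 0 0 0 0.7;-18 4 1 0 0 0 0.7;-22 5 1 0 0 0 0.7;-15 4 0 0 0 0 0.7' | tail -5;   python3 -m inch '3 13 0 0 0 0 0.7;4 18 0 0 0 0 0.7;4 18 0 0 0 0 0.7;2 8 0 0 0 0 0.7;0 0 0 0 0 0 0.7' | tail -5; python3 - <<'E'
from h import *
c=cam("wrist");s=bot.sense();print(s["eef_pos"],s["force"],s["grip_width"],np.degrees(np.arctan2(*s["ee_rot"][[1,0],1])))
p,d=bot.snapshot("wrist"); np.savez("pics/w15.npz",R=c[1],t=c[2],d=d);cv2.imwrite("pics/w15.png",p)
p,d=bot.snapshot("side"); cv2.imwrite("pics/sd15.png",cv2.resize(p[110:270,220:400],None,fx=4,fy=4,interpolation=cv2.INTER_CUBIC)[:600])
p,d=bot.snapshot("scene"); cv2.imwrite("pics/sc15.png",cv2.resize(p[150:300,200:340],None,fx=4,fy=4,interpolation=cv2.INTER_CUBIC))
E
```

```text
t: 17.4
eef_pos: [452.7, -47.0, 213.0]
ee_rot: [[-0.002, 0.225, 0.974], [0.0, 0.974, -0.225], [-1.0, -0.0, -0.002]]
force: [0.2, -0.3, -1.7]
grip_width: 47.2
t: 17.9
eef_pos: [467.7, 11.1, 213.1]
ee_rot: [[0.0, 0.224, 0.975], [0.001, 0.975, -0.224], [-1.0, 0.001, 0.0]]
force: [0.4, -0.8, -1.6]
grip_width: 48.0
[467.66325116  11.10534436 213.13578275] [ 0.38931477 -0.79055303 -1.58825916] 48.00126205835244 77.07503954467872
```

View pics/w15.png

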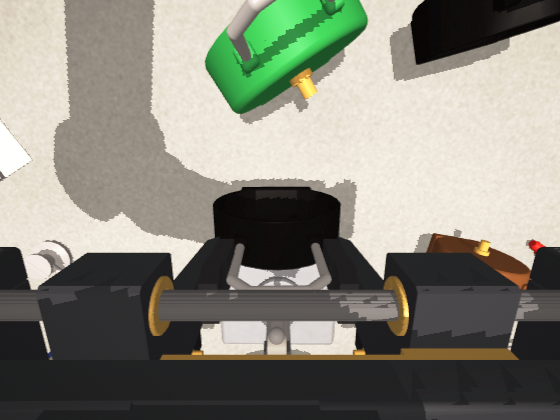

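View pics/sd15.png

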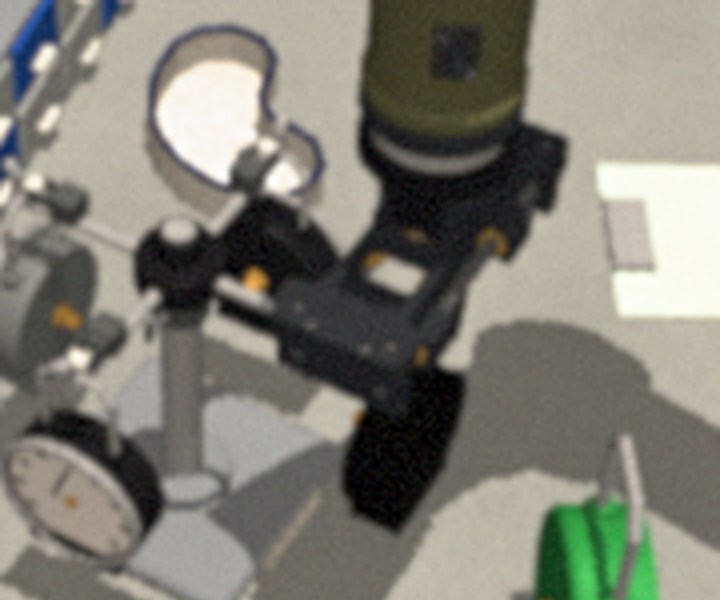

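View pics/sc15.png

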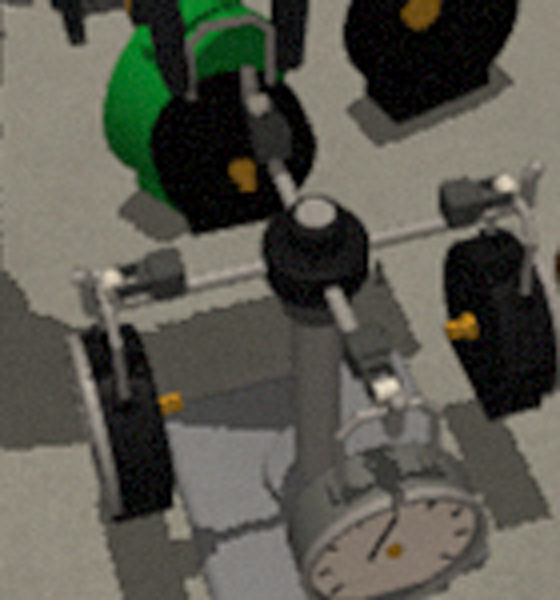

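```bash
python3 -m inch '8 -1.9 0 0 0 -0.3 0.7;10 -2.3 0 0 0 0 0.7;8 -1.9 0 0 0 0 0.7;6 -1.4 0 0 0 0 0.7;0 0 0 0 0 0 0.7' | tail -5;   python3 - <<'E'
from h import *
c=cam("wrist");s=bot.sense();print(s["eef_pos"],s["force"],s["grip_width"])
v=s["eef_pos"][:2]-[606.8,-23]; print(v@[-.9736,.2284],v@[.2284,.9736])
p,d=bot.snapshot("side"); cv2.imwrite("pics/sd16.png",cv2.resize(p[110:270,220:400],None,fx=4,fy=4,interpolation=cv2.INTER_CUBIC)[:600])
p,d=bot.snapshot("scene"); cv2.imwrite("pics/sc16.png",cv2.resize(p[150:250,220:320],None,fx=6,fy=6,interpolation=cv2.INTER_CUBIC))
E
```

```text
t: 18.55
eef_pos: [500.7, 2.3, 212.9]
ee_rot: [[0.001, 0.232, 0.973], [0.001, 0.973, -0.232], [-1.0, 0.001, 0.001]]
force: [-0.1, -0.8, -1.2]
grip_width: 47.9
[500.73433141   2.26384835 212.89964284] [-0.14822928 -0.77503443 -1.24521001] 47.910878555578044
109.03579789887557 0.3714840488878954
```

View pics/sc16.png

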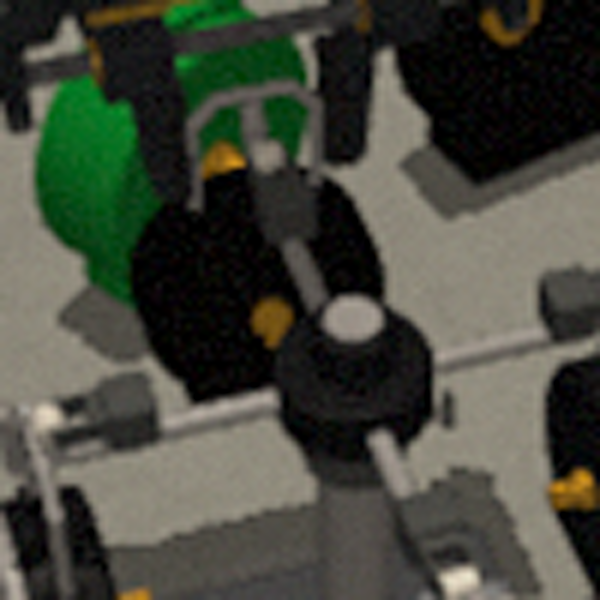

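```bash
python3 -m inch '4 -0.9 0 0 0 0 0.7;3.1 -0.8 0 0 0 0 0.7;0 0 0 0 0 0 0.7' | tail -5;   python3 -m inch '0 0 -4 0 0 0 0.7;0 0 -4 0 0 0 0.7;0 0 0 0 0 0 0.7' | tail -5;python3 - <<'E'
from h import *
s=bot.sense()
v=s["eef_pos"][:2]-[606.8,-23]; print(v@[-.9736,.2284],v@[.2284,.9736])
p,d=bot.snapshot("side"); cv2.imwrite("pics/sd17.png",cv2.resize(p[110:270,220:400],None,fx=4,fy=4,interpolation=cv2.INTER_CUBIC)[:600])
p,d=bot.snapshot("scene"); cv2.imwrite("pics/sc17.png",cv2.resize(p[150:250,220:320],None,fx=6,fy=6,interpolation=cv2.INTER_CUBIC))
E
```

```text
t: 18.95
eef_pos: [507.2, 0.8, 213.0]
ee_rot: [[0.001, 0.231, 0.973], [0.0, 0.973, -0.231], [-1.0, 0.0, 0.0]]
force: [-0.0, 0.1, -2.1]
grip_width: 47.9
t: 19.25
eef_pos: [506.1, 0.7, 204.3]
ee_rot: [[-0.001, 0.231, 0.973], [-0.0, 0.973, -0.231], [-1.0, -0.001, -0.001]]
force: [-0.7, 0.4, -1.3]
grip_width: 47.9
103.43009129964983 0.06568234401363393
```

View pics/sc17.png

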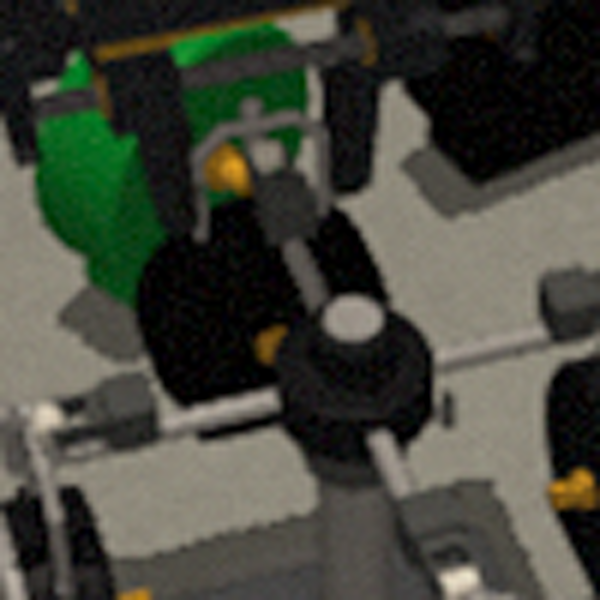

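View pics/sd17.png

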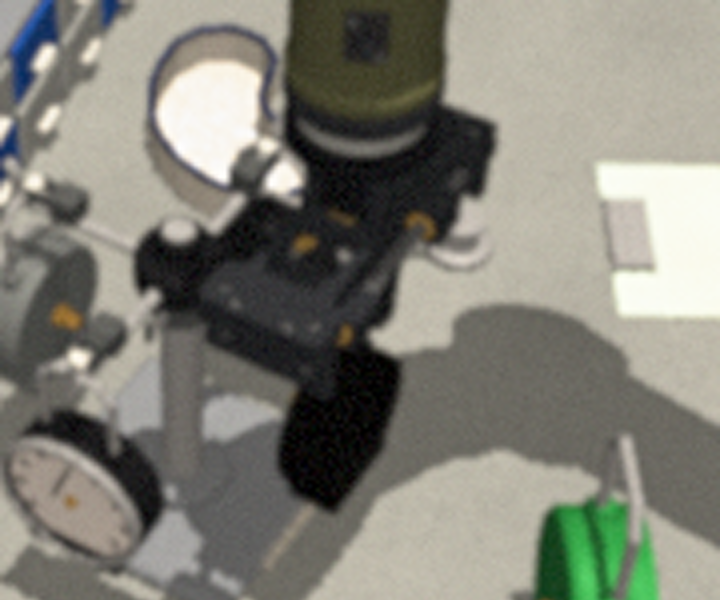

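```bash
python3 -m inch '0.8 -0.2 -2 0 0 0 0.7;0 0 -1 0 0 0 0.7;0 0 0 0 0 0 0.7' 35| tail -5;   python3 -m inch '0 0 -1 0 0 0 0.7;0 0 -1 0 0 0 0.7;0 0 0 0 0 0 0.7' | tail -5;  python3 -m inch '0 0 -1 0 0 0 0.7;0 0 -1 0 0 0 0.7;0 0 0 0 0 0 0.7' | tail -5
```

```text
t: 19.65
eef_pos: [507.4, 0.7, 201.9]
ee_rot: [[-0.0, 0.231, 0.973], [0.0, 0.973, -0.231], [-1.0, -0.0, -0.0]]
force: [0.7, 0.2, -2.0]
grip_width: 47.2
t: 19.95
eef_pos: [507.1, 0.8, 200.0]
ee_rot: [[-0.001, 0.231, 0.973], [0.0, 0.973, -0.231], [-1.0, -0.0, -0.001]]
force: [-1.5, 0.3, 0.1]
grip_width: 47.2
t: 20.25
eef_pos: [507.0, 0.8, 198.0]
ee_rot: [[-0.001, 0.231, 0.973], [0.0, 0.973, -0.231], [-1.0, -0.0, -0.001]]
force: [-2.6, 1.6, 1.8]
grip_width: 47.4
```

```bash
python3 -m inch '0 0 -1 0 0 0 0.7;0 0 0 0 0 0 0.7' | tail -5|head -2;   python3 -m inch '0 0 -1 0 0 0 0.7;0 0 0 0 0 0 0.7' | tail -5;  python3 -m inch '0 0 -1 0 0 0 0.7;0 0 0 0 0 0 0.7' | tail -5
```

```text
t: 20.45
eef_pos: [507.0, 0.8, 196.9]
t: 20.65
eef_pos: [507.1, 0.8, 195.8]
ee_rot: [[-0.001, 0.231, 0.973], [0.0, 0.973, -0.231], [-1.0, -0.0, -0.001]]
force: [-3.4, 0.6, 0.8]
grip_width: 47.5
t: 20.85
eef_pos: [507.2, 0.7, 194.7]
ee_rot: [[-0.001, 0.231, 0.973], [0.0, 0.973, -0.231], [-1.0, 0.0, -0.001]]
force: [-3.1, 1.7, -0.7]
grip_width: 47.4
```

```bash
python3 -m inch '0 0 -1 0 0 0 0.7;0 0 0 0 0 0 0.7' | tail -5;   python3 -m inch '0 0 -1 0 0 0 0.7;0 0 0 0 0 0 0.7' | tail -5;  python3 -m inch '0 0 -1 0 0 0 0.7;0 0 0 0 0 0 0.7' | tail -5;python3 - <<'E'
from h import *
p,d=bot.snapshot("scene"); cv2.imwrite("pics/sc18.png",cv2.resize(p[150:250,220:320],None,fx=6,fy=6,interpolation=cv2.INTER_CUBIC))
E
```

```text
t: 21.05
eef_pos: [507.2, 0.7, 193.7]
ee_rot: [[-0.001, 0.231, 0.973], [0.0, 0.973, -0.231], [-1.0, 0.0, -0.001]]
force: [-4.4, 1.2, -2.3]
grip_width: 47.4
t: 21.25
eef_pos: [507.3, 0.6, 192.7]
ee_rot: [[-0.001, 0.231, 0.973], [0.0, 0.973, -0.231], [-1.0, 0.0, -0.001]]
force: [-4.1, 1.2, -2.5]
grip_width: 47.6
t: 21.45
eef_pos: [507.3, 0.6, 191.7]
ee_rot: [[-0.001, 0.231, 0.973], [0.0, 0.973, -0.231], [-1.0, -0.0, -0.001]]
force: [-4.4, 1.4, -3.0]
grip_width: 47.2
```

View pics/sc18.png

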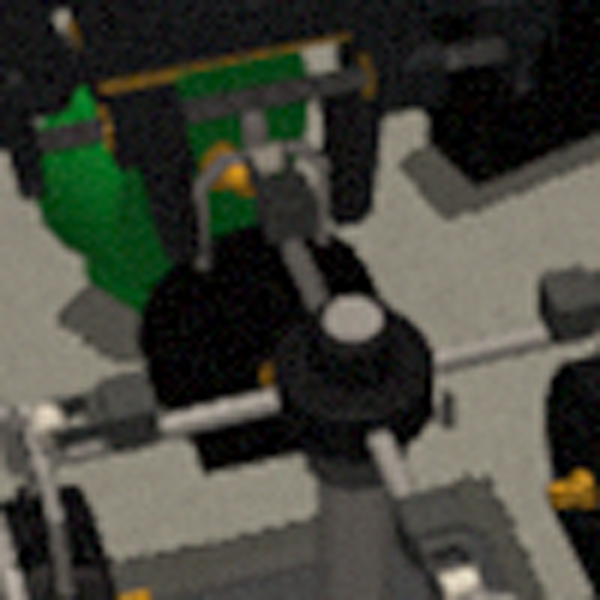

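```bash
python3 -m inch '0 0 -1 0 0 0 0.7;0 0 0 0 0 0 0.7' | tail -5;   python3 -m inch '0 0 -1 0 0 0 0.7;0 0 0 0 0 0 0.7' | tail -5;  python3 -m inch '0 0 -1 0 0 0 0.7;0 0 0 0 0 0 0.7' | tail -5
```

```text
t: 21.7
eef_pos: [507.4, 0.6, 190.8]
ee_rot: [[-0.0, 0.231, 0.973], [0.0, 0.973, -0.231], [-1.0, 0.0, -0.0]]
force: [-4.1, 2.6, -4.4]
grip_width: 47.3
t: 21.9
eef_pos: [507.6, 0.5, 189.9]
ee_rot: [[0.0, 0.231, 0.973], [-0.0, 0.973, -0.231], [-1.0, -0.0, 0.0]]
force: [-4.1, 1.0, -5.1]
grip_width: 47.2
t: 22.1
eef_pos: [508.1, 0.5, 189.1]
ee_rot: [[0.001, 0.231, 0.973], [-0.0, 0.973, -0.231], [-1.0, 0.0, 0.001]]
force: [-1.4, 1.5, -4.4]
grip_width: 47.7
```

```bash
python3 -m inch '0 0 -1 0 0 0 0.7;0 0 0 0 0 0 0.7' | tail -5;   python3 -m inch '0 0 -0.7 0 0 0 0.7;0 0 0 0 0 0 0.7' | tail -5
```

```text
t: 22.3
eef_pos: [508.4, 0.5, 188.3]
ee_rot: [[0.002, 0.231, 0.973], [-0.0, 0.973, -0.231], [-1.0, 0.0, 0.002]]
force: [-0.1, 0.2, -3.1]
grip_width: 47.5
t: 22.5
eef_pos: [508.2, 0.6, 187.7]
ee_rot: [[0.002, 0.231, 0.973], [0.0, 0.973, -0.231], [-1.0, 0.0, 0.002]]
force: [0.2, -0.2, -1.2]
grip_width: 47.5
```

```bash
python3 -m inch '0 0 -0.5 0 0 0 0.7;0 0 0 0 0 0 0.7' | tail -5;   python3 -m inch '0 0 -0.5 0 0 0 0.7;0 0 0 0 0 0 0.7' | tail -5
```

```text
t: 22.7
eef_pos: [508.1, 0.7, 187.2]
ee_rot: [[0.001, 0.231, 0.973], [0.0, 0.973, -0.231], [-1.0, 0.0, 0.001]]
force: [-0.1, -1.2, 0.8]
grip_width: 47.3
t: 22.9
eef_pos: [508.0, 0.7, 186.7]
ee_rot: [[0.001, 0.231, 0.973], [0.0, 0.973, -0.231], [-1.0, 0.0, 0.001]]
force: [0.6, -1.5, 3.1]
grip_width: 47.3
```

```bash
python3 - <<'E'
from h import *
s=bot.sense(); print(s["wrist_torque"],s["force"])
p,d=bot.snapshot("scene"); cv2.imwrite("pics/sc19.png",cv2.resize(p[150:250,220:320],None,fx=6,fy=6,interpolation=cv2.INTER_CUBIC))
E
```

```text
[-0.14995846 -0.30139453 -0.02751638] [ 0.60439684 -1.52319547  3.12523882]
```

View pics/sc19.png

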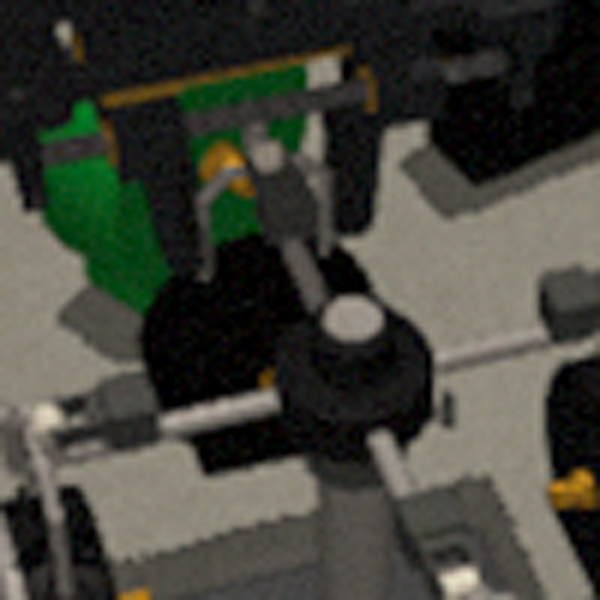

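```bash
python3 -m inch '0 0 -0.6 0 0 0 0.7;0 0 0 0 0 0 0.7' | tail -5;   python3 -m inch '0 0 0.8 0 0 0 0.7;0 0 0 0 0 0 0.7' | tail -5; python3 -m inch '0 0 0 0 0 0 0.6;0 0 0 0 0 0 0.5;0 0 0 0 0 0 0.4;0 0 0 0 0 0 0.3;0 0 0 0 0 0 0.3' | tail -5; python3 - <<'E'
from h import *
p,d=bot.snapshot("scene"); cv2.imwrite("pics/sc20.png",cv2.resize(p[150:250,220:320],None,fx=6,fy=6,interpolation=cv2.INTER_CUBIC))
E
```

```text
t: 23.15
eef_pos: [508.0, 0.8, 186.1]
ee_rot: [[0.001, 0.231, 0.973], [0.0, 0.973, -0.231], [-1.0, 0.0, 0.001]]
force: [1.3, -1.5, 6.1]
grip_width: 47.1
t: 23.35
eef_pos: [507.8, 0.7, 186.7]
ee_rot: [[0.001, 0.231, 0.973], [0.0, 0.973, -0.231], [-1.0, 0.0, 0.001]]
force: [1.3, -1.5, 3.9]
grip_width: 47.5
t: 23.85
eef_pos: [506.7, 0.8, 186.1]
ee_rot: [[-0.002, 0.23, 0.973], [0.0, 0.973, -0.23], [-1.0, -0.0, -0.002]]
force: [-0.2, 0.4, 0.2]
grip_width: 61.9
```

View pics/sc20.png

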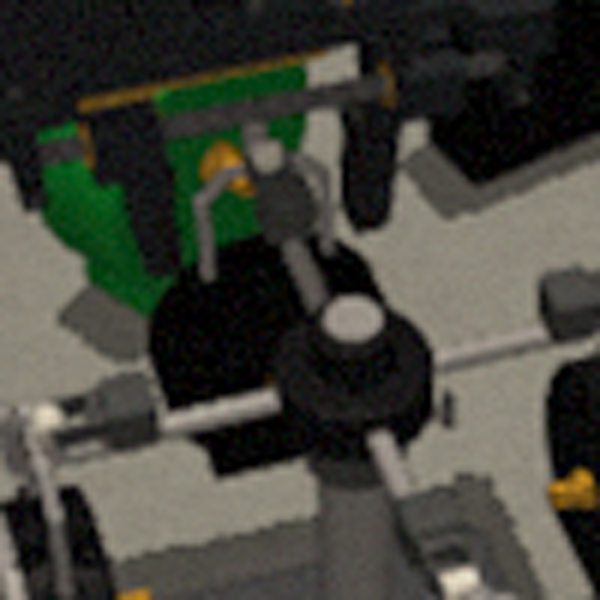

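```bash
python3 -m inch '0 0 0 0 0 0 0.15;0 0 0 0 0 0 0.1;0 0 5 0 0 0 0.1;0 0 10 0 0 0 0.1;0 0 20 0 0 0 0.1' | tail -5;   python3 -m inch '0 0 30 0 0 0 0.1;0 0 40 0 0 0 0.1;-30 0 30 0 0 0 0.1; -40 0 20 0 0 0 0.1; -20 0 0 0 0 0 0.1' | tail -5; python3 -m inch '0 0 0 0 0 0 0.1' | tail -5; python3 - <<'E'
from h import *
c=cam("wrist")
for n in("wrist","scene","side"):
  p,d=bot.snapshot(n); cv2.imwrite(f"pics/{n}21.png",p); np.save(f"pics/{n}21.npy",d)
np.savez("pics/w21.npz",R=c[1],t=c[2])
p=cv2.imread("pics/scene21.png");cv2.imwrite("pics/sc21.png",cv2.resize(p[140:300,200:340],None,fx=3.7,fy=3.7,interpolation=cv2.INTER_CUBIC))
p=cv2.imread("pics/side21.png");cv2.imwrite("pics/sd21.png",cv2.resize(p[120:270,200:360],None,fx=4,fy=4,interpolation=cv2.INTER_CUBIC))
E
```

```text
t: 24.4
eef_pos: [506.8, 0.5, 221.7]
ee_rot: [[-0.002, 0.231, 0.973], [-0.0, 0.973, -0.231], [-1.0, -0.001, -0.002]]
force: [0.3, 0.1, -0.1]
grip_width: 79.2
t: 24.9
eef_pos: [415.9, 1.7, 344.3]
ee_rot: [[0.004, 0.229, 0.973], [-0.001, 0.973, -0.229], [-1.0, -0.0, 0.004]]
force: [0.6, -0.3, -0.4]
grip_width: 79.5
t: 25.0
eef_pos: [415.1, 0.5, 342.7]
ee_rot: [[0.0, 0.229, 0.973], [-0.003, 0.973, -0.229], [-1.0, -0.003, 0.001]]
force: [0.1, -0.2, 0.6]
grip_width: 79.1
```

View pics/wrist21.png

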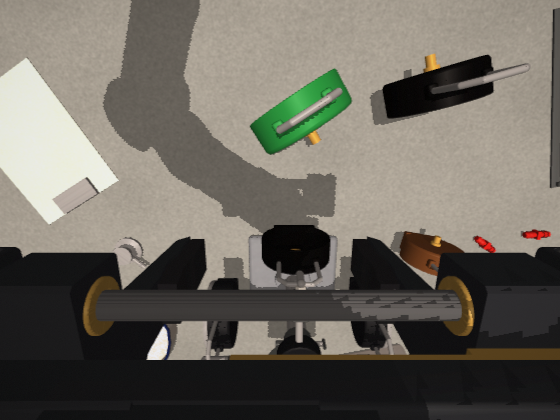

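View pics/sc21.png

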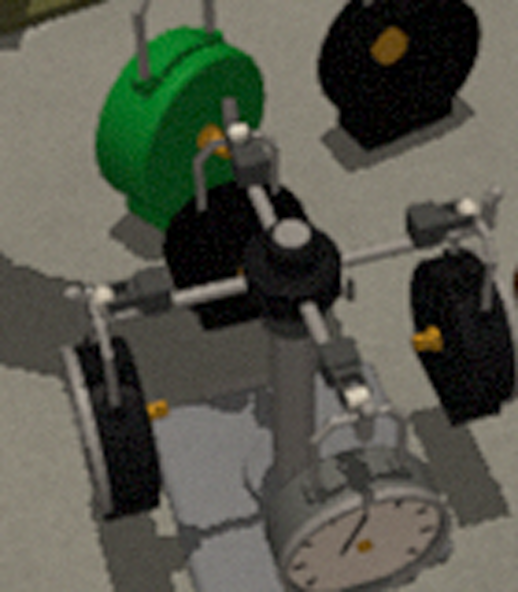

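View pics/sd21.png

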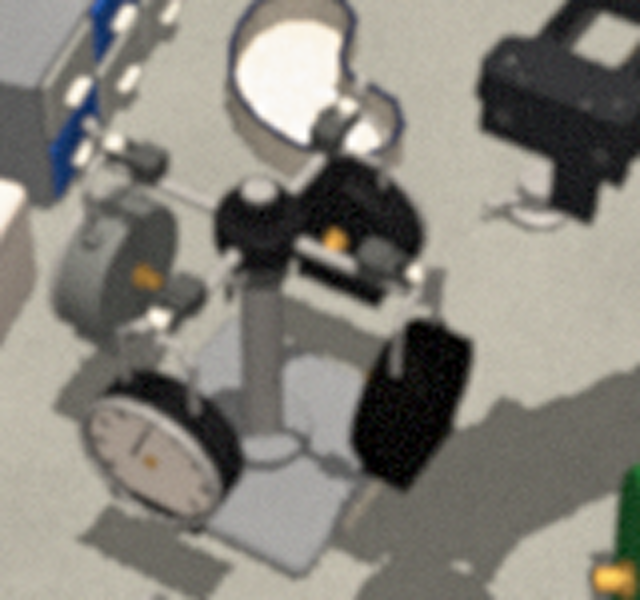

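```bash
python3 -m inch '0 0 0 0 0 0 0.1;0 0 0 0 0 0 0.1;0 0 0 0 0 0 0.1;0 0 0 0 0 0 0.1;0 0 0 0 0 0 0.1' >/dev/null; python3 - <<'E'
from h import *
cs=cam("scene"); S=lambda x,y:(200+x/3.7,140+y/3.7)
q=onplane(cs,[S(101,296),S(466,208),S(238,131),S(356,396)],206)
for i,j in((0,1),(2,3)):
  e=q[j]-q[i]; print(np.degrees(np.arctan2(e[1],e[0])),np.hypot(*e[:2]),(q[i]+q[j])[:2]/2)
for n in("scene","side"):
  p,d=bot.snapshot(n); o=cv2.imread(f"pics/{n}21.png"); f=np.abs(cv2.GaussianBlur(p,(5,5),0).astype(int)-cv2.GaussianBlur(o,(5,5),0)).max(2)
  ys,xs=np.nonzero(f>25); print(n,len(xs),f.max(), (xs.min(),xs.max(),ys.min(),ys.max()) if len(xs) else "")
  cv2.imwrite(f"pics/{n}22.png",p)
p=cv2.imread("pics/scene22.png"); cv2.imwrite("pics/sc22.png",cv2.resize(p[160:215,240:285],None,fx=11,fy=11,interpolation=cv2.INTER_CUBIC))
# overall change vs start (desk objects)
for n in("scene","side"):
  a=cv2.imread(f"pics/{n}0.png");b=cv2.imread(f"pics/{n}22.png"); cv2.imwrite(f"pics/d_{n}.png",cv2.absdiff(a,b)*2)
E
```

```text
77.4136821274622 193.68338360139398 [605.82173547 -21.63547293]
-12.919554120358095 193.01483107714617 [607.36720127 -20.75686162]
scene 221 48 (np.int64(202), np.int64(274), np.int64(11), np.int64(110))
side 2 26 (np.int64(337), np.int64(338), np.int64(124), np.int64(125))
```

View pics/sc22.png

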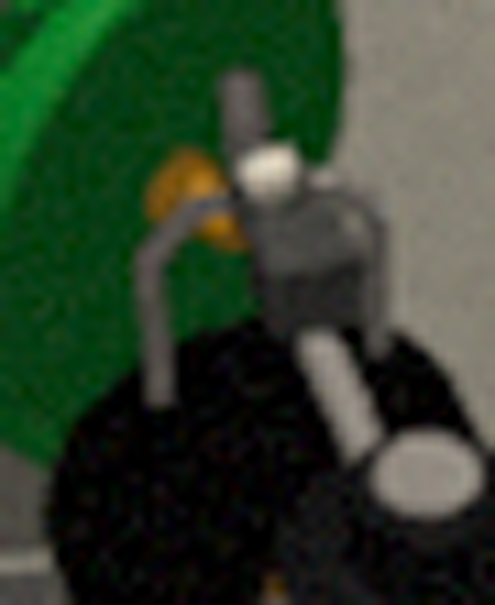

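View pics/d_side.png

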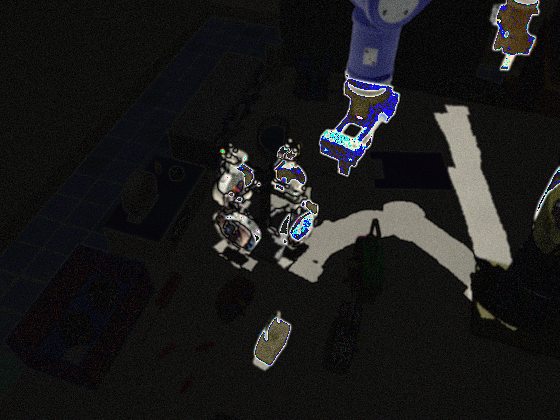

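```bash
python3 -c "
from bench import bot
print(bot.sense()['t']); print(bot.sign_off())"
```

```text
25.75
the job is handed in; nothing more can be done
None
```

The empty hook now faces the card holder, the black casing hangs on it by its bow, and I handed the job in at 25.8 s.

- **Turn:** I pushed the rack round clockwise about 77° with closed fingers. The last view puts the hook about 0.5° or less from the front.
- **Seating:** The bow met the keeper roller about 12 mm above the seat. It passed at less than the 6–10 N expected: about 4 N sideways and, net of the casing's weight, 4 N upward. The roller then closed over it. The bow stopped on hard metal, I pressed to about 8 N, eased off and let go. From that contact the arm axis is at about 192 mm.
- **Mishap:** On the first approach, the casing I was carrying nudged the hook and turned the rack back about 24°. The force readings there stayed around 1 N. I pushed the arm back to the front with the outer side of the fingers, at 2–3 N, before hanging the casing. So the rack was turned, knocked and turned again.
- **Last checks:** Pictures about half a second apart showed no swing in any of the gauges. Comparing the side view with the first picture, only the rack, the casing and the arm had moved. The robot was touching nothing.

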